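# Right the toppled bottle and pack the sample carrier

## Task

Pack the long case, the two round jars and the square bottle into the grey carrier so that all four stand upright and flat on its floor, side by side. The square bottle has fallen over: first stand it upright on the bench and let go of it there, then take it up again to pack it; the other three may be packed before or after. Do not shift or knock over anything else on the bench.

Things in the scene. Friction and masses are not known exactly. Their poses are not given: they have to be found in the camera images.
- carrier: open grey plastic carrier box, fixed to the bench, outside 166 (its x) x 114 (its y) x 38 mm tall, walls 5 mm, so inside 156 x 104 mm; floor 5 mm thick; origin at the centre of its underside, z up
- case: long white plastic case, a closed block 140 (its x) x 42 (its y) x 72 mm tall, standing on its base; origin at the centre of its underside, z up; 0.22 kg or so
- wide_jar: round white screw-lid jar, 50 mm across, 70 mm tall, straight sided; origin at the centre of its underside, z up
- slim_jar: round white screw-lid jar, 44 mm across, 66 mm tall, straight sided; origin at the centre of its underside, z up
- bottle: white square bottle, lying on its side at the start: body 46 x 46 mm (its y, z) and 74 mm long, thin neck, round cap 30 mm across, 25 mm long. Own +x runs from base to cap; origin on that axis, 45 mm from the base: base at x = -45, shoulder +29, cap +42 to +67 mm. Standing cap up (+x up) the origin is 45 mm above its support. About 0.16 kg
- wash_bottle: white squeeze wash bottle, 68 mm across, about 195 mm tall with its bent spout; not to be moved; origin at the centre of its underside
- beaker: glass beaker, 60 mm across, 75 mm tall, in front of the carrier; not to be moved; origin at the centre of its underside
- flask: glass conical flask, 80 mm across the base, 113 mm tall; not to be moved; origin at the centre of its underside
- dish: low glass dish with plastic clips in it, 104 mm across, 35 mm tall, beyond the carrier; not to be moved; origin at the centre of its underside
- brush: lab brush lying down, 180 mm long; not to be moved; origin near its grip
- reagent: amber glass bottle with a black cap, 60 mm across, 120 mm tall; not to be moved; origin at the centre of its underside
- stopper: small cork stopper, 28 mm across, 26 mm tall, among the things on the left (+y); not to be moved; origin at the centre of its underside
- weight: small steel weight with a knob, 26 mm across, 34 mm tall, among the things on the right (-y); not to be moved; origin at the centre of its underside
Things that resemble listed ones, but are neither listed nor needed, are in the scene too. What is shaped like the slim_jar but blue or turquoise is not meant.

How it is judged (in metres and radians):
On the way:
1. the square bottle stands upright on the bench, outside the carrier, let go and at rest (angle between bottle's own x axis and vertical below 0.12 rad and height (world z) of bottle between 0.04 and 0.05 m and contact force between the fingers and bottle below 0.05 N and linear speed of bottle below 0.03 m/s and horizontal distance between bottle and carrier above 0.085 m), for 0.2 s.
At the end, for the whole second after the job is handed in: The case, both jars and the bottle are inside the carrier: each one's origin lies within the inner walls, its underside is within 7 mm of the carrier's floor (and the case and jars stand on their bases, the bottle cap up), it is within 0.1 rad of upright, and at rest (x of case in the frame of carrier between -0.078 and 0.078 m and y of case in the frame of carrier between -0.052 and 0.052 m and z of case in the frame of carrier between 0 and 0.012 m and angle between each of case, wide_jar, slim_jar's own z axis and vertical below 0.1 rad and linear speed of each of case, wide_jar, slim_jar, bottle below 0.03 m/s and x of wide_jar in the frame of carrier between -0.078 and 0.078 m and y of wide_jar in the frame of carrier between -0.052 and 0.052 m and z of wide_jar in the frame of carrier between 0 and 0.012 m and x of slim_jar in the frame of carrier between -0.078 and 0.078 m and y of slim_jar in the frame of carrier between -0.052 and 0.052 m and z of slim_jar in the frame of carrier between 0 and 0.012 m and x of bottle in the frame of carrier between -0.078 and 0.078 m and y of bottle in the frame of carrier between -0.052 and 0.052 m and z of bottle in the frame of carrier between 0.043 and 0.058 m and angle between bottle's own x axis and vertical below 0.1 rad); the robot touches nothing.
It fails at once if one of the other things on the bench was shifted more than 30 mm (distance of any of wash_bottle, beaker, flask, dish, brush, reagent, stopper, weight from where it was at the start of the episode above 0.03 m).
It also fails if it takes over 72 s, if anything falls off the work surface, if the arm or the gripper's body presses on something with over 40 N, if the wrist force passes 120 N, or if a joint passes its speed limit or range.

## Robot

A 7-joint arm with a two-finger parallel gripper is mounted at the origin on the work surface. World frame = base frame: x ahead of the robot, y to its left, z up, the work surface at z = 0. Lengths are in mm, angles in rad, forces in N, time in s.
With the tool pointing down it reaches from about 400 to 875 mm from the base axis. Payload 6.5 kg.
Tool frame: the origin (TCP) lies on the mounting face of the last link; the fingertips stand 166 mm ahead of it and the grasp point (between the pads) lies 147 mm ahead of it; z points along the fingers, y is the line along which they close (so a half turn about z gives the same grasp; the last joint's range is limited). The gripper opens to 88 mm and grips with 3 to 60 N. Pads are 18 mm wide; open, the fingers measure 123 mm over their backs; the gripper's body (75 mm by 187 mm) begins 45 mm behind the grasp point.
Start: joints at [1.18, 0.536, -0.004, 1.538, 0.003, 1.067, -0.071], TCP at [207.428, -616.006, 404.716] pointing down, gripper open.
Joint ranges: [-2.7, 2.7], [-0.37, 2.16], [-1.27, 1.26], [0.24, 2.4], [-1.31, 4.45], [0.19, 1.91], [-2.76, 2.76]. Speed limits (rad/s): [2.39, 2.39, 3.14, 3.14, 3.14, 3.14, 3.14].

## Interface

Orientations are given as a unit quaternion [x, y, z, w].
In Python, from rig import read_state, grab_frame, hand_in gives the robot as it stands.
- The arm moves only by the tool jog_arm, never from a script. Its argument "rows" is a list of rows, each an object of numbers: "x", "y", "z": the shift along the world's x, y, z scaled (see below); "wx", "wy", "wz": the turn, a rotation vector about the world's x, y, z scaled (see below); "claw": the opening, from 0 (shut) to 1 (fully open). A call has 1 to 12 rows; each row shifts and turns the commanded pose from where the row before left it; what a row does not reach is not made up. The controller multiplies each number of a shift by 25 mm and each number of a turn by 0.1 rad. A row lasts 1/12 s, in which the tool goes at most 41.7 mm and 7.16 degrees, less where a joint would pass 70% of its speed; a pose out of reach is approached as far as the arm can. A call with a number of a shift or a turn outside -1 to 1 is refused whole. A call with a gripper value outside its range is refused whole. The fingers move at their own pace and stop on an object; the grip force is fixed at half the most. Time passes only in rows, so rows that do not move let the fingers close. It gives the time, the measured TCP pose, the force, the opening and the grip force at its end, in the units of the state.
- read_state(): the state, without advancing time (a new reading comes with each control period).
- grab_frame(name): name is "scene" or "top" or "wrist"; returns a dict with "pixels" (400x640x3 uint8, red, green, blue), "fx", "fy", "cx", "cy" (pixels), "T" (4x4, takes a point from camera to world coordinates). Camera axes: x right, y down, z forward; pixel columns grow to the right and rows downward; lengths in mm; the calibration is good to about 2 mm. A picture is of the moment at which its call begins. There is no depth.
- hand_in(): hands the job in; it is judged then, once.
The state is a dict: "t": time; "joint_positions": joint angles; "qd": joint speeds; "joint_efforts": joint torques, N m; "tcp_pos": TCP position; "tool_rot": TCP orientation; "ft_force": force on the tool from outside, world axes, zero at the start; "moment": the same for the moment, N m; "width": opening from 0.0 (shut) to 1.0 (fully open); "grip_force": force on a finger pad.
Only numpy, scipy, OpenCV 4.12 (cv2) and the standard library are available. Lean on these libraries where they do the work, as an engineer would, in place of code of your own. Each camera call takes 0.05 s, during which the arm holds its last target. There are 200 camera calls.

## Working session

There is one attempt and no reset: what is moved stays moved. The work goes in short steps, Python scripts to look and compute and a tool call to move; the robot and the scene stay as the last step left them, time stands still between calls to the robot, and variables do not carry over. Pictures are saved under pics/ and viewed, at most 12 in all, crops included, and the job is handed in when it is done.

Besides the shell and the picture viewer there is one more tool, called after ">>>" as a command line: name --argument value ..., lists and objects as JSON in quotes. jog_arm: Moves the arm, as the interface text tells. Its arguments: {"type":"object","properties":{"rows":{"type":"array","items":{"type":"object","properties":{"x":{"type":"number"},"y":{"type":"number"},"z":{"type":"number"},"wx":{"type":"number"},"wy":{"type":"number"},"wz":{"type":"number"},"claw":{"type":"number"}}}}},"required":["rows"]}

```bash
mkdir -p pics; ls; python3 - <<'E'
from rig import read_state, grab_frame
import cv2,numpy as np
s=read_state();print({k:np.round(v,3).tolist() for k,v in s.items()})
for n in ["top","scene"]:
    f=grab_frame(n);cv2.imwrite(f"pics/{n}0.png",f["pixels"][:,:,::-1])
    np.savez(f"{n}0.npz",**f)
    print(n,f["fx"],f["fy"],f["cx"],f["cy"],np.round(f["T"],4).tolist())
E
```

```text
pics
{'t': 0.0, 'joint_positions': [1.18, 0.537, -0.004, 1.539, 0.003, 1.067, -0.071], 'qd': [0.002, 0.0, -0.0, -0.0, -0.0, 0.001, -0.002], 'joint_efforts': [-0.001, -57.099, 0.99, -25.161, -0.056, 0.018, 0.0], 'tcp_pos': [207.323, -615.707, 403.842], 'tool_rot': [0.987, 0.162, -0.0, -0.001], 'ft_force': [-0.007, -0.757, 1.093], 'moment': [0.008, -0.052, 0.01], 'grip_force': 0.0, 'width': 0.999}
top 424.27838642635123 424.27838642635123 326.5214529842387 195.17190760037886 [[0.0118, -0.9915, 0.1296, 429.8178], [-0.9999, -0.0118, 0.0008, 7.6797], [0.0007, -0.1296, -0.9916, 1183.7006], [0.0, 0.0, 0.0, 1.0]]
scene 418.2549825498157 418.2549825498157 315.4620814748542 202.6189560293033 [[0.6842, 0.6128, -0.3954, 994.1596], [0.7292, -0.5837, 0.3571, -369.3202], [-0.012, -0.5327, -0.8462, 933.8315], [0.0, 0.0, 0.0, 1.0]]
```

View pics/top0.png

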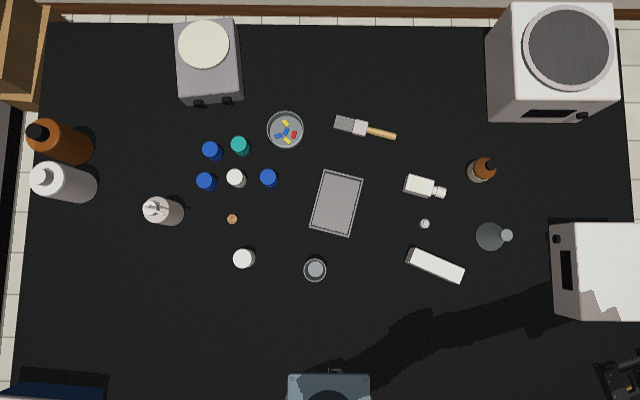

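View pics/scene0.png

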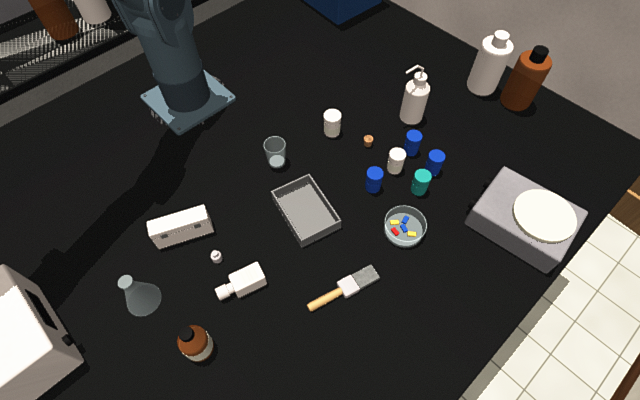

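The top view shows the carrier at (336,203), the case at (435,265), the bottle at (425,187) with its cap to the right, the wide jar at (243,258) and the slim jar at (235,177) between blue/turquoise ones. The scene view shows the same, with the case at (180,227), bottle (243,282), wide jar (332,123) and slim jar (397,160).

```bash
cat > fit.py <<'E'
import numpy as np,cv2
from scipy.optimize import minimize
S=4
def box(x0,x1,y0,y1,z0,z1): return np.array([[a,b,c] for a in(x0,x1) for b in(y0,y1) for c in(z0,z1)],float)
def cyl(r,z0,z1):
    t=np.linspace(0,2*np.pi,40);return np.array([[r*np.cos(a),r*np.sin(a),z] for a in t for z in(z0,z1)])
cap=cyl(15,42,67)[:,[2,0,1]]; neck=cyl(10,29,42)[:,[2,0,1]]
M={'carrier':([box(-83,83,-57,57,0,38)],0),'case':([box(-70,70,-21,21,0,72)],0),
'wide_jar':([cyl(25,0,70)],0),'slim_jar':([cyl(22,0,66)],0),
'bottle':([box(-45,29,-23,23,-23,23),neck,cap],23),
'bottle_up':([p[:,[1,2,0]] for p in(box(-45,29,-23,23,-23,23),neck,cap)],45),
'beaker':([cyl(30,0,75)],0),'weight':([cyl(13,0,34)],0),'stopper':([cyl(14,0,26)],0)}
def proj(f,P):
    T=f['T'];c=(P-T[:3,3])@T[:3,:3]
    return np.c_[f['fx']*c[:,0]/c[:,2]+f['cx'],f['fy']*c[:,1]/c[:,2]+f['cy']]
def place(p,P,z):
    c,s=np.cos(p[2]),np.sin(p[2]);return P@np.array([[c,s,0],[-s,c,0],[0,0,1]])+[p[0],p[1],z]
def render(f,name,p,z=None):
    m=np.zeros((400*S,640*S),np.uint8);parts,z0=M[name]
    for P in parts:
        h=cv2.convexHull(((proj(f,place(p,P,z0 if z is None else z))+.5)*S*16).astype(np.int32))
        cv2.fillConvexPoly(m,h,255,shift=4)
    return cv2.resize(m,(640,400),interpolation=cv2.INTER_AREA)/255.
def ground(f,u,v,z):
    T=f['T'];d=T[:3,:3]@[(u-f['cx'])/f['fx'],(v-f['cy'])/f['fy'],1];return T[:3,3]+d*(z-T[2,3])/d[2]
def mask(f,name,p,thr=55,pad=12):
    px=f['pixels'].astype(int);g=px.max(2);sat=g-px.min(2)
    m=((g>thr)&(sat<45)).astype(np.uint8)
    n,l=cv2.connectedComponents(m);r=render(f,name,p)>.5
    if not (l[r]>0).any(): return None
    k=np.bincount(l[r][l[r]>0]).argmax();c=(l==k).astype(np.uint8)
    c=cv2.morphologyEx(c,cv2.MORPH_CLOSE,np.ones((5,5)))
    cs=cv2.findContours(c,cv2.RETR_EXTERNAL,cv2.CHAIN_APPROX_NONE)[0]
    return cv2.drawContours(np.zeros_like(c),cs,-1,1,-1).astype(float)
def fit(fs,name,p,yaw=True,z=None,thr=55):
    ms=[mask(f,name,p,thr) for f in fs]
    def cost(q):
        q=np.array([q[0],q[1],q[2]/50 if yaw else 0]);e=0
        for f,m in zip(fs,ms):
            r=render(f,name,q,z);e+=1-np.minimum(r,m).sum()/np.maximum(r,m).sum()
        return e/len(fs)
    x=np.array([p[0],p[1],p[2]*50])
    for st in(20,5):
        x=minimize(cost,x,method='Nelder-Mead',options=dict(initial_simplex=x+st*np.vstack([np.zeros(3),np.eye(3)]),xatol=.1,fatol=1e-4)).x
    return np.array([x[0],x[1],x[2]/50]),cost(x)
E
python3 - <<'E'
from fit import *
fs=[dict(np.load(n+'0.npz')) for n in('top','scene')]
seeds=dict(carrier=(336,203,20,-1.8),case=(435,265,50,-2.0),bottle=(420,186,25,-1.75),wide_jar=(243,258,60,0),slim_jar=(235,177,60,0),beaker=(315,270,60,0),weight=(425,224,20,0),stopper=(232,219,20,0))
vis=[f['pixels'].copy() for f in fs]
for n,(u,v,z,a) in seeds.items():
    g=ground(fs[0],u,v,z);p0=np.array([g[0],g[1],a])
    yaw='jar' not in n and n in('carrier','case','bottle')
    out=[]
    for sub in ([0,1],[0],[1]):
        try:p,c=fit([fs[i] for i in sub],n,p0,yaw);out.append((np.round(p,3).tolist(),round(c,3)))
        except Exception as e: out.append(str(e)[:40]);continue
        if sub==[0,1]:
            for f,vv in zip(fs,vis):
                cs=cv2.findContours((render(f,n,p)>.5).astype(np.uint8),0,2)[0];cv2.drawContours(vv,cs,-1,(255,0,0),1)
    print(n,out)
a=cv2.resize(vis[0][90:310,180:500],None,fx=2.4,fy=2.4)[:,:768]
b=vis[1][90:350,80:480]
cv2.imwrite('pics/fit0.png',cv2.resize(vis[0][110:300,190:510],(800,475))[:,:,::-1])
cv2.imwrite('pics/fit1.png',cv2.resize(b,(800,520))[:,:,::-1])
for n,u,v,z in[('blueR',267,177,66),('blueL',204,181,66),('blueTL',209,149,66),('turq',238,144,66),('flask',490,236,20),('dish',286,129,20),('wash',160,208,60),('brush1',336,124,10),('brush2',396,136,10)]:
    print(n,ground(fs[0],u,v,z).round())
E
```

```text
carrier [([561.188, -15.788, -0.246], np.float64(0.028)), ([561.369, -16.873, -0.244], np.float64(0.021)), ([560.991, -14.295, -0.244], np.float64(0.019))]
case [([395.785, -278.507, -1.974], np.float64(0.039)), ([395.371, -279.785, -1.971], np.float64(0.043)), ([395.686, -278.013, -1.976], np.float64(0.026))]
bottle [([609.412, -251.528, -1.833], np.float64(0.064)), ([609.138, -252.044, -1.834], np.float64(0.052)), ([610.011, -250.031, -1.839], np.float64(0.064))]
wide_jar [([407.769, 229.827, 0.129], np.float64(0.074)), ([408.166, 228.442, 0.157], np.float64(0.07)), ([407.432, 231.116, -0.108], np.float64(0.056))]
slim_jar [([624.985, 258.822, -0.055], np.float64(0.078)), ([625.078, 258.202, 0.096], np.float64(0.06)), ([623.65, 260.396, 0.083], np.float64(0.063))]
beaker [([380.05, 38.59, 0.023], np.float64(0.11)), ([380.515, 38.327, 0.176], np.float64(0.044)), ([376.342, 42.949, 0.091], np.float64(0.15))]
weight [([508.274, -259.511, 0.134], np.float64(0.191)), ([507.62, -259.458, 0.275], np.float64(0.153)), ([510.816, -259.963, 0.044], np.float64(0.2))]
stopper [([504.795, 254.6, 0.19], np.float64(0.965)), ([511.791, 254.815, 0.35], np.float64(0.972)), ([500.596, 256.975, 0.182], np.float64(0.958))]
blueR [623. 168.  66.]
blueL [610. 336.  66.]
blueTL [698. 327.  66.]
turq [712. 249.  66.]
flask [ 475. -439.   20.]
dish [769. 125.  20.]
wash [537. 451.  60.]
brush1 [788. -16.  10.]
brush2 [ 755. -187.   10.]
```

View pics/fit0.png

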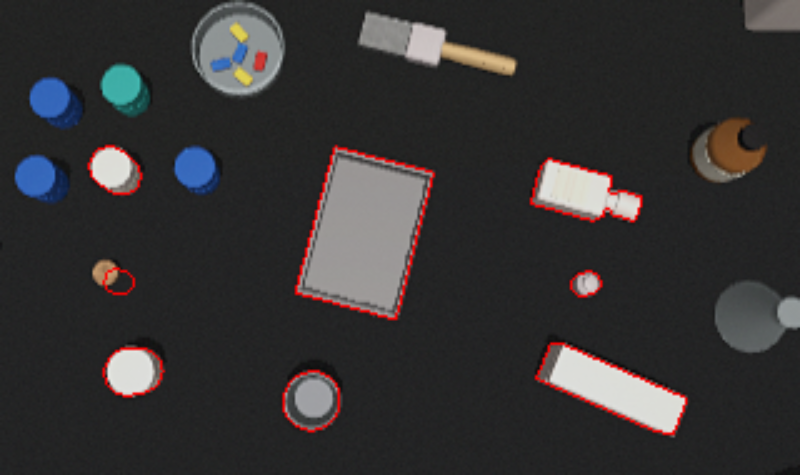

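View pics/fit1.png

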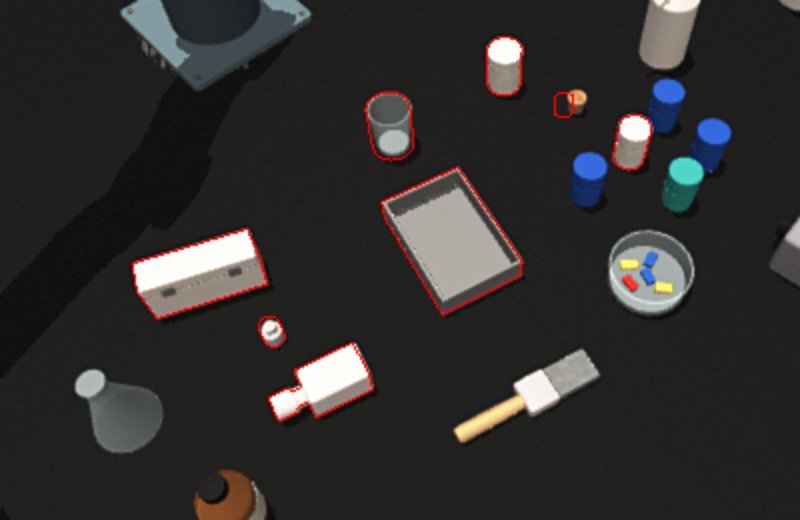

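The outlines fit to 1–2 mm, so I have the poses of the carrier, case, bottle and both jars; the weight and beaker are clear of my routes. I'll pack the case first, approaching above it.

>>> jog_arm --rows '[{"x":0.54,"y":0.96,"z":-0.38,"wz":0.6,"claw":1},{"x":0.54,"y":0.96,"z":-0.38,"wz":0.6,"claw":1},{"x":0.54,"y":0.96,"z":-0.38,"wz":0.6,"claw":1},{"x":0.54,"y":0.96,"z":-0.38,"wz":0.6,"claw":1},{"x":0.54,"y":0.96,"z":-0.38,"wz":0.6,"claw":1},{"x":0.54,"y":0.96,"z":-0.38,"wz":0.6,"claw":1},{"x":0.54,"y":0.96,"z":-0.38,"wz":0.6,"claw":1},{"x":0.54,"y":0.96,"z":-0.38,"wz":0.6,"claw":1},{"x":0.54,"y":0.96,"z":-0.38,"wz":0.6,"claw":1},{"x":0.54,"y":0.96,"z":-0.38,"wz":0.6,"claw":1},{"x":0.54,"y":0.96,"z":-0.38,"wz":0.6,"claw":1},{"x":0.54,"y":0.96,"z":-0.38,"wz":0.6,"claw":1}]'

```text
schema error: expected keys x, y, z, wx, wy, wz, claw
```

>>> jog_arm --rows '[{"x":0.54,"y":0.96,"z":-0.38,"wz":0.6,"claw":1},{"x":0.54,"y":0.96,"z":-0.38,"wz":0.6,"claw":1},{"claw":1}]'

```text
schema error: expected keys x, y, z, wx, wy, wz, claw
```

```bash
cat > st.py <<'E'
from rig import read_state
import numpy as np,sys
from scipy.spatial.transform import Rotation as R
np.set_printoptions(suppress=True,precision=3)
s=read_state();r=R.from_quat(s['tool_rot']);m=r.as_matrix();p=np.array(s['tcp_pos'])
print('t',round(s['t'],2),'tcp',p,'grasp',p+147*m[:,2],'toolz',m[:,2],'phi',round(float(np.arctan2(m[1,1],m[0,1])),4),'w',round(s['width'],3),'gf',s['grip_force'])
print('q',np.array(s['joint_positions']),'F',np.array(s['ft_force']))
def go(g,toolz,phi):
    """shift mm and rotvec to bring the grasp point to g, tool z to toolz, y along phi(horizontal)"""
    z=np.array(toolz,float);z/=np.linalg.norm(z);y=np.array([np.cos(phi),np.sin(phi),0]);y-=z*(y@z);y/=np.linalg.norm(y)
    T=np.c_[np.cross(y,z),y,z];d=np.array(g)-147*z-p
    w=(R.from_matrix(T)*r.inv()).as_rotvec();print('go d/25',d/25,'w/.1',w/.1,'norm',np.linalg.norm(d),np.linalg.norm(w))
if len(sys.argv)>1:
    a=[float(v) for v in sys.argv[1:]];go(a[:3],a[3:6],a[6])
E
python3 st.py 395.8 -278.5 56 0 0 -1 -.403
```

```text
t 0.1 tcp [ 207.336 -615.737  403.946] grasp [ 207.248 -615.527  256.946] toolz [-0.001  0.001 -1.   ] phi -1.246 w 1.001 gf 0.0
q [ 1.18   0.537 -0.004  1.539  0.003  1.067 -0.071] F [ 0.201  1.146 -0.545]
go d/25 [ 7.539 13.489 -8.038] w/.1 [-0.011 -0.012  8.43 ] norm 435.4614666564964 0.8429685949382486
```

All keys required.

>>> jog_arm --rows '[{"x":0.54,"y":0.96,"z":-0.38,"wx":0,"wy":0,"wz":0.6,"claw":1},{"x":0.54,"y":0.96,"z":-0.38,"wx":0,"wy":0,"wz":0.6,"claw":1},{"x":0.54,"y":0.96,"z":-0.38,"wx":0,"wy":0,"wz":0.6,"claw":1},{"x":0.54,"y":0.96,"z":-0.38,"wx":0,"wy":0,"wz":0.6,"claw":1},{"x":0.54,"y":0.96,"z":-0.38,"wx":0,"wy":0,"wz":0.6,"claw":1},{"x":0.54,"y":0.96,"z":-0.38,"wx":0,"wy":0,"wz":0.6,"claw":1},{"x":0.54,"y":0.96,"z":-0.38,"wx":0,"wy":0,"wz":0.6,"claw":1},{"x":0.54,"y":0.96,"z":-0.38,"wx":0,"wy":0,"wz":0.6,"claw":1},{"x":0.54,"y":0.96,"z":-0.38,"wx":0,"wy":0,"wz":0.6,"claw":1},{"x":0.54,"y":0.96,"z":-0.38,"wx":0,"wy":0,"wz":0.6,"claw":1},{"x":0.54,"y":0.96,"z":-0.38,"wx":0,"wy":0,"wz":0.6,"claw":1},{"x":0.54,"y":0.96,"z":-0.38,"wx":0,"wy":0,"wz":0.6,"claw":1}]'

```text
t: 1.1
tcp_pos: [369.7, -326.8, 290.2]
tool_rot: [0.866, 0.5, -0.0, -0.0]
ft_force: [0.6, -0.2, 0.2]
width: 0.999
grip_force: 0.0
```

>>> jog_arm --rows '[{"x":0.54,"y":0.96,"z":-0.38,"wx":0,"wy":0,"wz":0.6,"claw":1},{"x":0.54,"y":0.96,"z":-0.38,"wx":0,"wy":0,"wz":0.6,"claw":1},{"x":0,"y":0,"z":0,"wx":0,"wy":0,"wz":0,"claw":1}]'

```text
t: 1.35
tcp_pos: [398.5, -274.7, 270.2]
tool_rot: [0.832, 0.554, 0.001, -0.002]
ft_force: [0.4, 1.0, -0.4]
width: 1.0
grip_force: 0.0
```

```bash
python3 st.py 395.8 -278.5 56 0 0 -1 -.403
```

```text
t 1.35 tcp [ 398.465 -274.705  270.218] grasp [ 398.367 -274.078  123.219] toolz [-0.001  0.004 -1.   ] phi -0.3957 w 1.0 gf 0.0
q [ 0.732  0.484 -0.271  2.053  0.206  0.633 -0.072] F [ 0.44   0.978 -0.385]
go d/25 [-0.107 -0.152 -2.689] w/.1 [-0.043 -0.006 -0.073] norm 67.37729445355572 0.008491562204603528
```

>>> jog_arm --rows '[{"x":-0.02,"y":0.06,"z":-0.69,"wx":0,"wy":0,"wz":0,"claw":1},{"x":0,"y":0,"z":-0.69,"wx":0,"wy":0,"wz":0,"claw":1},{"x":0,"y":0,"z":-0.69,"wx":0,"wy":0,"wz":0,"claw":1},{"x":0,"y":0,"z":-0.69,"wx":0,"wy":0,"wz":0,"claw":1},{"x":0,"y":0,"z":0,"wx":0,"wy":0,"wz":0,"claw":1},{"x":0,"y":0,"z":0,"wx":0,"wy":0,"wz":0,"claw":1}]'

```text
t: 1.85
tcp_pos: [395.5, -278.5, 202.3]
tool_rot: [0.835, 0.55, -0.001, -0.001]
ft_force: [0.9, 0.8, 1.7]
width: 1.004
grip_force: 0.0
```

```bash
python3 st.py 395.8 -278.5 56 0 0 -1 -.403
```

```text
t 1.85 tcp [ 395.509 -278.486  202.306] grasp [ 395.239 -278.348   55.307] toolz [-0.002  0.001 -1.   ] phi -0.4063 w 1.004 gf 0.0
q [ 0.693  0.61  -0.214  2.074  0.264  0.485 -0.125] F [0.903 0.796 1.702]
go d/25 [ 0.012 -0.001  0.028] w/.1 [-0.009 -0.018  0.033] norm 0.7524509509319348 0.0038648570527164954
```

>>> jog_arm --rows '[{"x":0,"y":0,"z":0,"wx":0,"wy":0,"wz":0,"claw":0},{"x":0,"y":0,"z":0,"wx":0,"wy":0,"wz":0,"claw":0},{"x":0,"y":0,"z":0,"wx":0,"wy":0,"wz":0,"claw":0},{"x":0,"y":0,"z":0,"wx":0,"wy":0,"wz":0,"claw":0},{"x":0,"y":0,"z":0,"wx":0,"wy":0,"wz":0,"claw":0},{"x":0,"y":0,"z":0,"wx":0,"wy":0,"wz":0,"claw":0}]'

```text
t: 2.35
tcp_pos: [396.0, -278.6, 203.0]
tool_rot: [0.835, 0.55, 0.0, 0.0]
ft_force: [0.1, -0.5, 0.2]
width: 0.569
grip_force: 0.0
```

```bash
python3 st.py
```

```text
t 2.35 tcp [ 395.965 -278.59   202.997] grasp [ 396.02  -278.635   55.997] toolz [ 0. -0. -1.] phi -0.4061 w 0.569 gf 0.0
q [ 0.693  0.609 -0.214  2.074  0.265  0.484 -0.125] F [ 0.055 -0.53   0.235]
```

>>> jog_arm --rows '[{"x":0,"y":0,"z":0,"wx":0,"wy":0,"wz":0,"claw":0},{"x":0,"y":0,"z":0,"wx":0,"wy":0,"wz":0,"claw":0},{"x":0,"y":0,"z":0,"wx":0,"wy":0,"wz":0,"claw":0},{"x":0,"y":0,"z":0.4,"wx":0,"wy":0,"wz":0,"claw":0},{"x":0,"y":0,"z":0.9,"wx":0,"wy":0,"wz":0,"claw":0},{"x":0,"y":0,"z":0.9,"wx":0,"wy":0,"wz":0,"claw":0},{"x":0,"y":0,"z":0.8,"wx":0,"wy":0,"wz":0,"claw":0}]'

```text
t: 2.93
tcp_pos: [395.7, -278.3, 279.1]
tool_rot: [0.835, 0.55, -0.0, -0.0]
ft_force: [0.2, 0.8, -1.9]
width: 0.476
grip_force: 30.0
```

>>> jog_arm --rows '[{"x":0.42,"y":0.63,"z":0,"wx":0,"wy":0,"wz":-0.94,"claw":0},{"x":0.42,"y":0.63,"z":0,"wx":0,"wy":0,"wz":-0.94,"claw":0},{"x":0.42,"y":0.63,"z":0,"wx":0,"wy":0,"wz":-0.94,"claw":0},{"x":0.42,"y":0.63,"z":0,"wx":0,"wy":0,"wz":-0.94,"claw":0},{"x":0.42,"y":0.63,"z":0,"wx":0,"wy":0,"wz":-0.94,"claw":0},{"x":0.42,"y":0.63,"z":0,"wx":0,"wy":0,"wz":-0.94,"claw":0},{"x":0.42,"y":0.63,"z":0,"wx":0,"wy":0,"wz":-0.94,"claw":0},{"x":0.42,"y":0.63,"z":0,"wx":0,"wy":0,"wz":-0.94,"claw":0},{"x":0.42,"y":0.63,"z":0,"wx":0,"wy":0,"wz":-0.94,"claw":0},{"x":0.42,"y":0.63,"z":0,"wx":0,"wy":0,"wz":-0.94,"claw":0},{"x":0.42,"y":0.63,"z":0,"wx":0,"wy":0,"wz":-0.94,"claw":0},{"x":0.42,"y":0.63,"z":0,"wx":0,"wy":0,"wz":-0.94,"claw":0}]'

```text
t: 3.93
tcp_pos: [522.1, -88.5, 278.0]
tool_rot: [1.0, 0.016, -0.0, -0.0]
ft_force: [0.1, -0.5, -1.4]
width: 0.475
grip_force: 30.0
```

>>> jog_arm --rows '[{"x":0.42,"y":0.63,"z":0,"wx":0,"wy":0,"wz":-0.94,"claw":0},{"x":0.42,"y":0.63,"z":0,"wx":0,"wy":0,"wz":-0.94,"claw":0},{"x":0.42,"y":0.6,"z":0,"wx":0,"wy":0,"wz":-0.94,"claw":0},{"x":0,"y":0,"z":0,"wx":0,"wy":0,"wz":0,"claw":0},{"x":0,"y":0,"z":0,"wx":0,"wy":0,"wz":0,"claw":0},{"x":0,"y":0,"z":0,"wx":0,"wy":0,"wz":0,"claw":0}]'

```text
t: 4.43
tcp_pos: [552.8, -43.7, 277.8]
tool_rot: [0.993, -0.122, -0.0, 0.0]
ft_force: [-0.3, -0.1, -1.9]
width: 0.473
grip_force: 30.0
```

```bash
python3 st.py 554.1 -43.9 62 0 0 -1 -1.817
cat > look.py <<'E'
import sys
from fit import *
from rig import grab_frame
def look(items,z={}):
    fs=[grab_frame(n) for n in('top','scene')]
    for n,p in items.items():
        for sub in([0],[1]):
            try:
                q,c=fit([fs[i] for i in sub],n,np.array(p),n in('case','bottle','carrier','bottle_up'),z.get(n));print(n,sub,q.round(3),round(c,3))
            except Exception as e:print(n,sub,e)
    return fs
E
python3 - <<'E'
from look import *
fs=look({})
f=grab_frame('wrist');cv2.imwrite('pics/w1.png',np.hstack([cv2.resize(fs[1]['pixels'],(400,250)),cv2.resize(f['pixels'],(400,250))])[:,:,::-1])
E
```

```text
t 4.43 tcp [552.813 -43.66  277.779] grasp [552.669 -43.708 130.779] toolz [-0.001 -0.    -1.   ] phi -1.8147 w 0.473 gf 29.996091462671757
q [-0.055  0.549  0.068  1.889 -0.054  0.706 -1.77 ] F [-0.293 -0.12  -1.918]
go d/25 [ 0.051 -0.01  -2.751] w/.1 [ 0.003 -0.01  -0.023] norm 68.79097476500104 0.002524067328831247
```

View pics/w1.png

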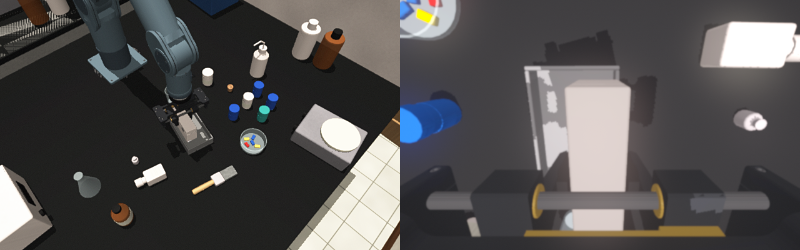

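Scene half: the case is held straight above the carrier (case near (185,128)); wrist half: the carrier rim right edge runs beside the case, which is parallel to it. Lowering it.

>>> jog_arm --rows '[{"x":0.05,"y":0.03,"z":-0.8,"wx":0,"wy":0,"wz":-0.02,"claw":0},{"x":0,"y":0,"z":-0.8,"wx":0,"wy":0,"wz":0,"claw":0},{"x":0,"y":0,"z":-0.5,"wx":0,"wy":0,"wz":0,"claw":0},{"x":0,"y":0,"z":-0.3,"wx":0,"wy":0,"wz":0,"claw":0},{"x":0,"y":0,"z":-0.3,"wx":0,"wy":0,"wz":0,"claw":0},{"x":0,"y":0,"z":0,"wx":0,"wy":0,"wz":0,"claw":0},{"x":0,"y":0,"z":0,"wx":0,"wy":0,"wz":0,"claw":0}]'

```text
t: 5.17
tcp_pos: [554.8, -42.4, 210.3]
tool_rot: [0.992, -0.123, -0.0, 0.0]
ft_force: [-1.1, 0.3, -2.1]
width: 0.476
grip_force: 30.0
```

```bash
python3 st.py 554.1 -43.9 61 0 0 -1 -1.817
```

```text
t 5.17 tcp [554.763 -42.429 210.346] grasp [554.755 -42.436  63.346] toolz [-0. -0. -1.] phi -1.8181 w 0.476 gf 29.99623814597726
q [-0.048  0.664  0.057  1.902 -0.064  0.577 -1.767] F [-1.086  0.328 -2.11 ]
go d/25 [-0.027 -0.059 -0.094] w/.1 [ 0.    -0.001  0.011] norm 2.847142548892298 0.0010966751009003194
```

>>> jog_arm --rows '[{"x":0,"y":-0.04,"z":-0.1,"wx":0,"wy":0,"wz":0,"claw":0},{"x":0,"y":0,"z":0,"wx":0,"wy":0,"wz":0,"claw":0},{"x":0,"y":0,"z":0,"wx":0,"wy":0,"wz":0,"claw":0.9},{"x":0,"y":0,"z":0,"wx":0,"wy":0,"wz":0,"claw":0.9},{"x":0,"y":0,"z":0,"wx":0,"wy":0,"wz":0,"claw":0.9}]'

```text
t: 5.58
tcp_pos: [555.0, -43.3, 208.2]
tool_rot: [0.992, -0.123, 0.001, -0.0]
ft_force: [0.7, -0.5, -0.4]
width: 0.676
grip_force: 0.0
```

>>> jog_arm --rows '[{"x":0,"y":0,"z":0.6,"wx":0,"wy":0,"wz":0,"claw":1},{"x":0,"y":0,"z":1,"wx":0,"wy":0,"wz":0,"claw":1},{"x":0,"y":0,"z":1,"wx":0,"wy":0,"wz":0,"claw":1},{"x":0.14,"y":-0.5,"z":0,"wx":0,"wy":0,"wz":0.97,"claw":1},{"x":0.14,"y":-0.5,"z":0,"wx":0,"wy":0,"wz":0.97,"claw":1},{"x":0.14,"y":-0.5,"z":0,"wx":0,"wy":0,"wz":0.97,"claw":1},{"x":0.14,"y":-0.5,"z":0,"wx":0,"wy":0,"wz":0.97,"claw":1},{"x":0.14,"y":-0.5,"z":0,"wx":0,"wy":0,"wz":0.97,"claw":1},{"x":0.14,"y":-0.5,"z":0,"wx":0,"wy":0,"wz":0.97,"claw":1},{"x":0.14,"y":-0.5,"z":0,"wx":0,"wy":0,"wz":0.97,"claw":1},{"x":0.14,"y":-0.5,"z":0,"wx":0,"wy":0,"wz":0.97,"claw":1},{"x":0.14,"y":-0.5,"z":0,"wx":0,"wy":0,"wz":0.97,"claw":1}]'

```text
t: 6.58
tcp_pos: [586.4, -156.5, 273.0]
tool_rot: [0.951, 0.31, 0.0, 0.0]
ft_force: [0.1, -0.2, -0.4]
width: 0.997
grip_force: 0.0
```

>>> jog_arm --rows '[{"x":0.14,"y":-0.5,"z":0,"wx":0,"wy":0,"wz":0.97,"claw":1},{"x":0.14,"y":-0.5,"z":0,"wx":0,"wy":0,"wz":0.97,"claw":1},{"x":0.14,"y":-0.5,"z":0,"wx":0,"wy":0,"wz":0.97,"claw":1},{"x":0.14,"y":-0.5,"z":0,"wx":0,"wy":0,"wz":0.97,"claw":1},{"x":0.14,"y":-0.5,"z":0,"wx":0,"wy":0,"wz":0.97,"claw":1},{"x":0.14,"y":-0.5,"z":0,"wx":0,"wy":0,"wz":0.97,"claw":1},{"x":0,"y":0,"z":0,"wx":0,"wy":0,"wz":0,"claw":1}]'

```text
t: 7.17
tcp_pos: [607.0, -234.2, 272.8]
tool_rot: [0.823, 0.568, -0.0, 0.001]
ft_force: [-0.4, -1.3, -0.1]
width: 1.001
grip_force: 0.0
```

```bash
python3 st.py 611.5 -243.8 80 .13 .483 -.866 -.262; python3 - <<'E'
from look import *
M['case']=(M['case'][0],5)
look(dict(case=(554,-43,-.246),bottle=(609,-251.5,-1.833)))
E
```

```text
t 7.17 tcp [ 607.039 -234.206  272.828] grasp [ 607.128 -234.519  125.828] toolz [ 0.001 -0.002 -1.   ] phi -0.3635 w 1.001 gf 0.0
q [ 0.492  0.709 -0.284  1.613  0.247  0.854 -0.253] F [-0.379 -1.274 -0.14 ]
go d/25 [-0.586 -3.224 -2.621] w/.1 [ 5.005 -1.61   0.993] norm 104.90038614338512 0.5350750663046997
case [0] [568.8   -18.282  -0.841] 0.632
case [1] [ 5.7172e+02 -2.3707e+01  2.9600e-01] 0.457
bottle [0] [ 630.033 -234.27    -0.787] 0.644
bottle [1] [ 610.316 -251.211   -1.845] 0.31
```

>>> jog_arm --rows '[{"x":-0.1,"y":-0.54,"z":-0.44,"wx":0.83,"wy":-0.27,"wz":0.16,"claw":1},{"x":-0.1,"y":-0.54,"z":-0.44,"wx":0.83,"wy":-0.27,"wz":0.16,"claw":1},{"x":-0.1,"y":-0.54,"z":-0.44,"wx":0.83,"wy":-0.27,"wz":0.16,"claw":1},{"x":-0.1,"y":-0.54,"z":-0.44,"wx":0.83,"wy":-0.27,"wz":0.16,"claw":1},{"x":-0.1,"y":-0.54,"z":-0.44,"wx":0.83,"wy":-0.27,"wz":0.16,"claw":1},{"x":-0.1,"y":-0.54,"z":-0.44,"wx":0.83,"wy":-0.27,"wz":0.16,"claw":1},{"x":0,"y":0,"z":0,"wx":0,"wy":0,"wz":0,"claw":1},{"x":0,"y":0,"z":0,"wx":0,"wy":0,"wz":0,"claw":1}]'

```text
t: 7.93
tcp_pos: [591.5, -311.8, 205.7]
tool_rot: [0.769, 0.585, 0.205, -0.158]
ft_force: [0.3, 0.6, 0.2]
width: 1.001
grip_force: 0.0
```

```bash
python3 st.py 611.5 -243.8 26 .13 .483 -.866 -.262
```

```text
t 7.93 tcp [ 591.548 -311.821  205.691] grasp [ 610.658 -240.966   78.319] toolz [ 0.13   0.482 -0.866] phi -0.2685 w 1.001 gf 0.0
q [ 0.907  0.961 -0.598  1.494 -0.034  0.913  0.255] F [0.347 0.567 0.236]
go d/25 [ 0.034 -0.119 -2.096] w/.1 [ 0.002 -0.035  0.063] norm 52.48899064406022 0.007216806871844954
```

>>> jog_arm --rows '[{"x":0.03,"y":-0.12,"z":-0.7,"wx":0,"wy":0,"wz":0.06,"claw":1},{"x":0,"y":0,"z":-0.7,"wx":0,"wy":0,"wz":0,"claw":1},{"x":0,"y":0,"z":-0.7,"wx":0,"wy":0,"wz":0,"claw":0.8},{"x":0,"y":0,"z":0,"wx":0,"wy":0,"wz":0,"claw":0.6},{"x":0,"y":0,"z":0,"wx":0,"wy":0,"wz":0,"claw":0.6},{"x":0,"y":0,"z":0,"wx":0,"wy":0,"wz":0,"claw":0.6}]'

```text
t: 8.43
tcp_pos: [594.3, -313.1, 156.3]
tool_rot: [0.765, 0.59, 0.205, -0.157]
ft_force: [1.2, -0.2, 0.2]
width: 0.721
grip_force: 0.0
```

>>> jog_arm --rows '[{"x":0,"y":0,"z":0,"wx":0,"wy":0,"wz":0,"claw":0},{"x":0,"y":0,"z":0,"wx":0,"wy":0,"wz":0,"claw":0},{"x":0,"y":0,"z":0,"wx":0,"wy":0,"wz":0,"claw":0},{"x":0,"y":0,"z":0,"wx":0,"wy":0,"wz":0,"claw":0},{"x":0,"y":0,"z":0,"wx":0,"wy":0,"wz":0,"claw":0}]'

```text
t: 8.85
tcp_pos: [593.3, -314.8, 155.3]
tool_rot: [0.765, 0.589, 0.206, -0.157]
ft_force: [-0.6, 0.1, 5.5]
width: 0.52
grip_force: 30.0
```

```bash
python3 st.py 640 -262 110 -.224 -.837 -.5 -.262
```

```text
t 8.85 tcp [ 593.318 -314.835  155.328] grasp [ 612.316 -243.795   28.043] toolz [ 0.129  0.483 -0.866] phi -0.259 w 0.52 gf 29.994585824897513
q [ 0.897  1.039 -0.581  1.478 -0.013  0.862  0.287] F [-0.569  0.106  5.462]
go d/25 [3.184 7.033 1.126] w/.1 [-15.181   4.053  -0.032] norm 195.0471520679139 1.571299387967746
```

```bash
python3 - <<'E'
import numpy as np
a=np.array([-.259,-.966,0]);N=16
th=np.radians(np.linspace(-30,60,N+1))
g=np.linspace([612.3,-243.8,90],[632,-275,90],N+1)
tcp=np.array([gg-147*(np.sin(t)*a-np.cos(t)*np.array([0,0,1])) for t,gg in zip(th,g)])
print((np.diff(tcp,axis=0)/25).round(2).tolist())
E
```

```text
[[0.18, 0.42, 0.26], [0.19, 0.44, 0.21], [0.19, 0.46, 0.16], [0.2, 0.47, 0.1], [0.2, 0.48, 0.05], [0.2, 0.48, -0.01], [0.2, 0.48, -0.07], [0.2, 0.47, -0.12], [0.19, 0.45, -0.18], [0.19, 0.43, -0.23], [0.18, 0.41, -0.28], [0.17, 0.38, -0.33], [0.16, 0.35, -0.37], [0.15, 0.31, -0.41], [0.14, 0.27, -0.45], [0.13, 0.22, -0.48]]
```

>>> jog_arm --rows '[{"x":0,"y":0,"z":0.7,"wx":0,"wy":0,"wz":0,"claw":0},{"x":0,"y":0,"z":0.9,"wx":0,"wy":0,"wz":0,"claw":0},{"x":0,"y":0,"z":0.9,"wx":0,"wy":0,"wz":0,"claw":0}]'

```text
t: 9.1
tcp_pos: [592.3, -314.8, 216.5]
tool_rot: [0.766, 0.589, 0.205, -0.158]
ft_force: [-0.1, -0.3, -1.2]
width: 0.517
grip_force: 30.0
```

>>> jog_arm --rows '[{"x":0.18,"y":0.42,"z":0.26,"wx":-0.95,"wy":0.25,"wz":0,"claw":0},{"x":0.19,"y":0.44,"z":0.21,"wx":-0.95,"wy":0.25,"wz":0,"claw":0},{"x":0.19,"y":0.46,"z":0.16,"wx":-0.95,"wy":0.25,"wz":0,"claw":0},{"x":0.2,"y":0.47,"z":0.1,"wx":-0.95,"wy":0.25,"wz":0,"claw":0},{"x":0.2,"y":0.48,"z":0.05,"wx":-0.95,"wy":0.25,"wz":0,"claw":0},{"x":0.2,"y":0.48,"z":0,"wx":-0.95,"wy":0.25,"wz":0,"claw":0},{"x":0.2,"y":0.48,"z":-0.07,"wx":-0.95,"wy":0.25,"wz":0,"claw":0},{"x":0.2,"y":0.47,"z":-0.12,"wx":-0.95,"wy":0.25,"wz":0,"claw":0},{"x":0,"y":0,"z":0,"wx":0,"wy":0,"wz":0,"claw":0}]'

```text
t: 9.85
tcp_pos: [634.0, -214.7, 230.6]
tool_rot: [0.783, 0.609, -0.103, 0.081]
ft_force: [1.3, 2.5, -0.3]
width: 0.522
grip_force: 30.0
```

```bash
python3 st.py 632 -275 90 -.224 -.837 -.5 -.262
```

```text
t 9.85 tcp [ 634.007 -214.671  230.612] grasp [ 624.742 -251.633   88.636] toolz [-0.063 -0.251 -0.966] phi -0.2484 w 0.522 gf 29.99608292710036
q [ 0.27   0.783 -0.109  1.585  0.46   0.846 -0.377] F [ 1.251  2.471 -0.294]
go d/25 [ 1.236  2.507 -2.686] w/.1 [-7.597  1.986 -0.129] norm 96.90103884876655 0.7853093249006147
```

>>> jog_arm --rows '[{"x":0.18,"y":0.4,"z":-0.18,"wx":-0.95,"wy":0.25,"wz":0,"claw":0},{"x":0.18,"y":0.39,"z":-0.23,"wx":-0.95,"wy":0.25,"wz":0,"claw":0},{"x":0.17,"y":0.37,"z":-0.28,"wx":-0.95,"wy":0.25,"wz":0,"claw":0},{"x":0.16,"y":0.34,"z":-0.33,"wx":-0.95,"wy":0.25,"wz":0,"claw":0},{"x":0.15,"y":0.31,"z":-0.37,"wx":-0.95,"wy":0.25,"wz":0,"claw":0},{"x":0.14,"y":0.27,"z":-0.4,"wx":-0.95,"wy":0.25,"wz":0,"claw":0},{"x":0.13,"y":0.24,"z":-0.44,"wx":-0.95,"wy":0.25,"wz":0,"claw":0},{"x":0.12,"y":0.2,"z":-0.47,"wx":-0.95,"wy":0.25,"wz":0,"claw":0},{"x":0,"y":0,"z":0,"wx":0,"wy":0,"wz":0,"claw":0},{"x":0,"y":0,"z":0,"wx":0,"wy":0,"wz":0,"claw":0}]'

```text
t: 10.68
tcp_pos: [662.0, -159.3, 162.0]
tool_rot: [0.686, 0.53, -0.396, 0.304]
ft_force: [-0.3, -1.3, -1.4]
width: 0.52
grip_force: 30.0
```

```bash
python3 st.py 632 -275 42 -.224 -.837 -.5 -.262
python3 - <<'E'
from look import *
fs=look({})
f=grab_frame('wrist');cv2.imwrite('pics/w2.png',np.hstack([cv2.resize(fs[1]['pixels'][120:370,80:480],(400,250)),cv2.resize(fs[0]['pixels'][100:300,260:580],(400,250))])[:,:,::-1])
E
```

```text
t 10.68 tcp [ 661.973 -159.315  162.027] grasp [ 629.414 -282.175   88.173] toolz [-0.221 -0.836 -0.502] phi -0.2575 w 0.52 gf 29.995082292007282
q [-0.197  1.06   0.263  1.488  0.841  1.164 -0.853] F [-0.324 -1.289 -1.423]
go d/25 [ 0.118  0.292 -1.862] w/.1 [-0.037 -0.021 -0.042] norm 47.21608565205278 0.005914783991563933
```

View pics/w2.png

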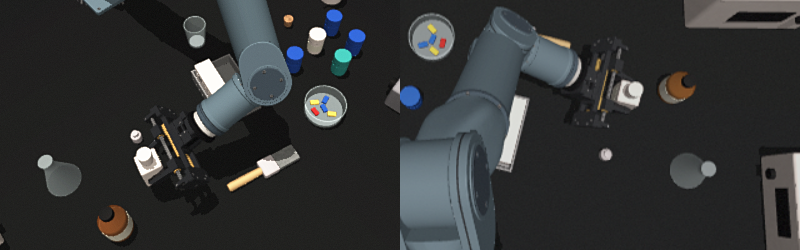

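The left half shows the bottle upright in the gripper at (147,162), clear of the case, brush and reagent. Lowering.

>>> jog_arm --rows '[{"x":0,"y":0,"z":-0.5,"wx":-0.03,"wy":0,"wz":-0.02,"claw":0},{"x":0,"y":0,"z":-0.5,"wx":0,"wy":0,"wz":0,"claw":0},{"x":0,"y":0,"z":-0.5,"wx":0,"wy":0,"wz":0,"claw":0},{"x":0,"y":0,"z":-0.3,"wx":0,"wy":0,"wz":0,"claw":0},{"x":0,"y":0,"z":-0.16,"wx":0,"wy":0,"wz":0,"claw":0},{"x":0,"y":0,"z":0,"wx":0,"wy":0,"wz":0,"claw":0},{"x":0,"y":0,"z":0,"wx":0,"wy":0,"wz":0,"claw":0}]'

```text
t: 11.42
tcp_pos: [662.7, -159.3, 114.7]
tool_rot: [0.686, 0.527, -0.397, 0.307]
ft_force: [-0.4, 0.3, -1.6]
width: 0.521
grip_force: 30.0
```

```bash
python3 st.py 632 -275 37 -.224 -.837 -.5 -.262
```

```text
t 11.42 tcp [ 662.652 -159.291  114.691] grasp [ 630.113 -282.709   41.764] toolz [-0.221 -0.84  -0.496] phi -0.2588 w 0.521 gf 29.99508768436499
q [-0.196  1.141  0.261  1.458  0.844  1.139 -0.903] F [-0.417  0.349 -1.577]
go d/25 [ 0.091  0.291 -0.169] w/.1 [ 0.045  0.004 -0.028] norm 8.716784002276723 0.005355388118198733
```

>>> jog_arm --rows '[{"x":0,"y":0,"z":-0.08,"wx":0,"wy":0,"wz":0,"claw":0},{"x":0,"y":0,"z":-0.08,"wx":0,"wy":0,"wz":0,"claw":0},{"x":0,"y":0,"z":0,"wx":0,"wy":0,"wz":0,"claw":0},{"x":0,"y":0,"z":0,"wx":0,"wy":0,"wz":0,"claw":0}]'

```text
t: 11.75
tcp_pos: [663.2, -159.4, 112.0]
tool_rot: [0.686, 0.527, -0.397, 0.308]
ft_force: [-0.1, 1.4, 3.9]
width: 0.522
grip_force: 30.0
```

```bash
python3 st.py
```

```text
t 11.75 tcp [ 663.156 -159.375  112.039] grasp [ 630.714 -282.866   39.193] toolz [-0.221 -0.84  -0.496] phi -0.2589 w 0.522 gf 29.99204284278676
q [-0.196  1.146  0.261  1.455  0.844  1.137 -0.906] F [-0.126  1.433  3.914]
```

Contact with the bench; release.

>>> jog_arm --rows '[{"x":0,"y":0,"z":0,"wx":0,"wy":0,"wz":0,"claw":0.8},{"x":0,"y":0,"z":0,"wx":0,"wy":0,"wz":0,"claw":0.8},{"x":0,"y":0,"z":0,"wx":0,"wy":0,"wz":0,"claw":0.8},{"x":0,"y":0,"z":0,"wx":0,"wy":0,"wz":0,"claw":0.8},{"x":0,"y":0,"z":0,"wx":0,"wy":0,"wz":0,"claw":0.8},{"x":0.22,"y":0.83,"z":0.49,"wx":0,"wy":0,"wz":0,"claw":0.8},{"x":0.22,"y":0.83,"z":0.49,"wx":0,"wy":0,"wz":0,"claw":0.8},{"x":0.22,"y":0.83,"z":0.49,"wx":0,"wy":0,"wz":0,"claw":0.8},{"x":0,"y":0,"z":0,"wx":0,"wy":0,"wz":0,"claw":0.8}]'

```text
t: 12.5
tcp_pos: [681.6, -91.7, 149.5]
tool_rot: [0.686, 0.529, -0.393, 0.308]
ft_force: [0.9, 0.3, -0.1]
width: 0.801
grip_force: 0.0
```

```bash
python3 st.py; python3 - <<'E'
from look import *
fs=look(dict(bottle_up=(628,-280,-.262)))
cv2.imwrite('pics/w3.png',np.hstack([cv2.resize(fs[1]['pixels'][120:370,80:480],(400,250)),cv2.resize(fs[0]['pixels'][100:300,260:580],(400,250))])[:,:,::-1])
E
```

```text
t 12.5 tcp [681.623 -91.674 149.458] grasp [ 650.132 -214.921   75.787] toolz [-0.214 -0.838 -0.501] phi -0.2534 w 0.801 gf 0.0
q [-0.264  1.099  0.229  1.418  0.795  1.245 -0.878] F [ 0.944  0.285 -0.101]
bottle_up [0] [ 6.28836e+02 -2.89637e+02 -2.53000e-01] 0.061
bottle_up [1] [ 6.28974e+02 -2.88068e+02 -2.52000e-01] 0.05
```

View pics/w3.png

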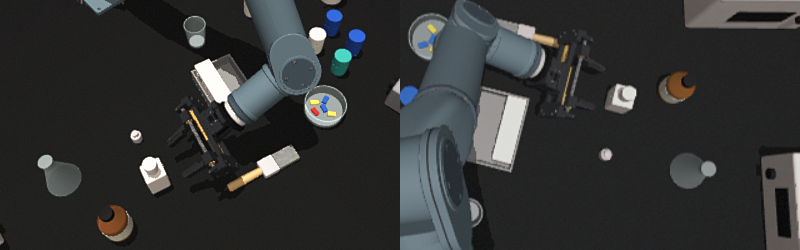

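Both halves show the bottle standing free upright at (155,175) / (620,97), fitted at (629,-289), and the case flat in the carrier along its right wall. On to the slim jar.

>>> jog_arm --rows '[{"x":0,"y":0,"z":1,"wx":0.95,"wy":-0.25,"wz":0,"claw":0.8},{"x":0,"y":0,"z":1,"wx":0.95,"wy":-0.25,"wz":0,"claw":0.8},{"x":0,"y":0,"z":1,"wx":0.95,"wy":-0.25,"wz":0,"claw":0.8},{"x":0,"y":0,"z":1,"wx":0.95,"wy":-0.25,"wz":0,"claw":0.8},{"x":0,"y":0,"z":1,"wx":0.95,"wy":-0.25,"wz":0,"claw":0.8},{"x":-0.16,"y":1,"z":0.1,"wx":0.95,"wy":-0.25,"wz":0,"claw":0.8},{"x":-0.16,"y":1,"z":0.1,"wx":0.95,"wy":-0.25,"wz":0,"claw":0.8},{"x":-0.16,"y":1,"z":0.1,"wx":0.95,"wy":-0.25,"wz":0,"claw":0.8},{"x":-0.16,"y":1,"z":0.1,"wx":0.95,"wy":-0.25,"wz":0,"claw":0.8},{"x":-0.16,"y":1,"z":0.1,"wx":0.95,"wy":-0.25,"wz":0,"claw":0.8},{"x":-0.16,"y":1,"z":0.1,"wx":0.65,"wy":-0.17,"wz":0,"claw":0.8}]'

```text
t: 13.52
tcp_pos: [654.5, 51.3, 287.1]
tool_rot: [0.794, 0.608, -0.0, -0.001]
ft_force: [-0.0, -1.0, -0.6]
width: 0.803
grip_force: 0.0
```

>>> jog_arm --rows '[{"x":-0.16,"y":1,"z":0,"wx":0,"wy":0,"wz":0,"claw":0.8},{"x":-0.16,"y":1,"z":0,"wx":0,"wy":0,"wz":0,"claw":0.8},{"x":-0.16,"y":1,"z":0,"wx":0,"wy":0,"wz":0,"claw":0.8},{"x":-0.16,"y":1,"z":0,"wx":0,"wy":0,"wz":0,"claw":0.8},{"x":-0.16,"y":1,"z":0,"wx":0,"wy":0,"wz":0,"claw":0.8},{"x":-0.16,"y":1,"z":0,"wx":0,"wy":0,"wz":0,"claw":0.8},{"x":0,"y":0,"z":0,"wx":0,"wy":0,"wz":0,"claw":0.8},{"x":0,"y":0,"z":0,"wx":0,"wy":0,"wz":0,"claw":0.8},{"x":0,"y":0,"z":0,"wx":0,"wy":0,"wz":0,"claw":0.8}]'

```text
t: 14.27
tcp_pos: [631.4, 200.7, 286.8]
tool_rot: [0.793, 0.609, -0.002, 0.001]
ft_force: [0.4, -0.9, 0.5]
width: 0.801
grip_force: 0.0
```

```bash
python3 st.py 625 258.8 110 0 0 -1 -.246
```

```text
t 14.27 tcp [631.387 200.695 286.792] grasp [631.108 200.129 139.793] toolz [-0.002 -0.004 -1.   ] phi -0.2622 w 0.801 gf 0.0
q [-0.204  0.706 -0.257  1.571  0.217  0.895 -0.801] F [ 0.397 -0.862  0.536]
go d/25 [-0.255  2.324 -1.192] w/.1 [ 0.039 -0.019  0.162] norm 65.60907223559431 0.016798075839191528
```

>>> jog_arm --rows '[{"x":-0.06,"y":0.58,"z":0,"wx":0,"wy":0,"wz":0.16,"claw":0.8},{"x":-0.06,"y":0.58,"z":0,"wx":0,"wy":0,"wz":0,"claw":0.8},{"x":-0.06,"y":0.58,"z":0,"wx":0,"wy":0,"wz":0,"claw":0.8},{"x":-0.06,"y":0.58,"z":0,"wx":0,"wy":0,"wz":0,"claw":0.8},{"x":0,"y":0,"z":0,"wx":0,"wy":0,"wz":0,"claw":0.8},{"x":0,"y":0,"z":0,"wx":0,"wy":0,"wz":0,"claw":0.8}]'

```text
t: 14.77
tcp_pos: [624.5, 262.9, 287.7]
tool_rot: [0.787, 0.617, -0.001, 0.0]
ft_force: [0.3, 0.5, 0.2]
width: 0.799
grip_force: 0.0
```

```bash
python3 st.py 625 258.8 56 0 0 -1 -.246
python3 - <<'E'
from look import *
f=grab_frame('wrist');v=f['pixels'].copy()
for n,p in dict(slim_jar=(625,258.8,0)).items():
    cs=cv2.findContours((render(f,n,p)>.5).astype(np.uint8),0,2)[0];cv2.drawContours(v,cs,-1,(255,0,0),1)
cv2.imwrite('pics/w4.png',v[:,:,::-1])
E
```

```text
t 14.77 tcp [624.548 262.926 287.682] grasp [624.394 262.794 140.682] toolz [-0.001 -0.001 -1.   ] phi -0.2412 w 0.799 gf 0.0
q [-0.292  0.728 -0.264  1.526  0.221  0.917 -0.868] F [0.268 0.496 0.17 ]
go d/25 [ 0.018 -0.165 -3.387] w/.1 [ 0.009 -0.01  -0.048] norm 84.78346198123512 0.004973871524265137
```

View pics/w4.png

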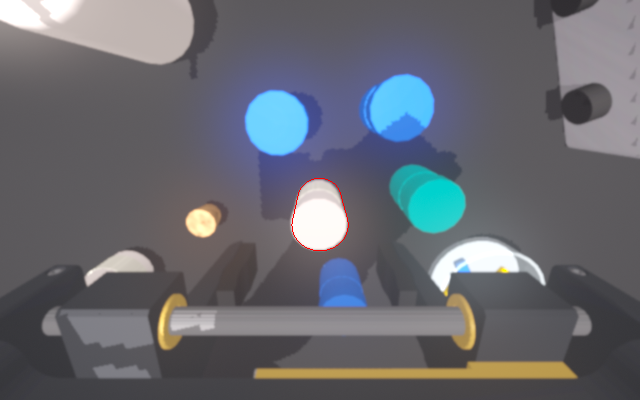

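The wrist view shows the white slim jar at (320,215) matching its outline exactly, with room for both fingers. Descend and grip.

>>> jog_arm --rows '[{"x":0,"y":-0.15,"z":-0.85,"wx":0,"wy":0,"wz":-0.04,"claw":0.8},{"x":0,"y":0,"z":-0.85,"wx":0,"wy":0,"wz":0,"claw":0.8},{"x":0,"y":0,"z":-0.85,"wx":0,"wy":0,"wz":0,"claw":0.8},{"x":0,"y":0,"z":-0.85,"wx":0,"wy":0,"wz":0,"claw":0.7},{"x":0,"y":0,"z":0,"wx":0,"wy":0,"wz":0,"claw":0.6},{"x":0,"y":0,"z":0,"wx":0,"wy":0,"wz":0,"claw":0},{"x":0,"y":0,"z":0,"wx":0,"wy":0,"wz":0,"claw":0},{"x":0,"y":0,"z":0,"wx":0,"wy":0,"wz":0,"claw":0},{"x":0,"y":0,"z":0,"wx":0,"wy":0,"wz":0,"claw":0},{"x":0,"y":0,"z":0,"wx":0,"wy":0,"wz":0,"claw":0}]'

```text
t: 15.65
tcp_pos: [625.8, 257.3, 204.2]
tool_rot: [0.789, 0.614, 0.0, 0.001]
ft_force: [-0.9, -0.2, 2.8]
width: 0.488
grip_force: 30.0
```

```bash
python3 st.py 619.4 -5.6 150 0 0 -1 -.246
```

```text
t 15.65 tcp [625.801 257.346 204.153] grasp [625.999 257.233  57.153] toolz [ 0.001 -0.001 -1.   ] phi -0.2483 w 0.488 gf 29.960638135671616
q [-0.301  0.836 -0.237  1.554  0.252  0.781 -0.891] F [-0.92  -0.23   2.751]
go d/25 [ -0.256 -10.518   3.714] w/.1 [0.008 0.013 0.023] norm 278.9301789151488 0.002784850075488922
```

>>> jog_arm --rows '[{"x":0,"y":0,"z":0.6,"wx":0,"wy":0,"wz":0,"claw":0},{"x":0,"y":0,"z":1,"wx":0,"wy":0,"wz":0,"claw":0},{"x":0,"y":0,"z":1,"wx":0,"wy":0,"wz":0,"claw":0},{"x":0,"y":0,"z":1,"wx":0,"wy":0,"wz":0,"claw":0}]'

```text
t: 15.98
tcp_pos: [625.0, 257.2, 294.7]
tool_rot: [0.789, 0.614, -0.001, 0.0]
ft_force: [0.8, 0.2, -1.9]
width: 0.482
grip_force: 30.0
```

>>> jog_arm --rows '[{"x":-0.02,"y":-0.88,"z":0,"wx":0,"wy":0,"wz":0,"claw":0},{"x":-0.02,"y":-0.88,"z":0,"wx":0,"wy":0,"wz":0,"claw":0},{"x":-0.02,"y":-0.88,"z":0,"wx":0,"wy":0,"wz":0,"claw":0},{"x":-0.02,"y":-0.88,"z":0,"wx":0,"wy":0,"wz":0,"claw":0},{"x":-0.02,"y":-0.88,"z":0,"wx":0,"wy":0,"wz":0,"claw":0},{"x":-0.02,"y":-0.88,"z":0,"wx":0,"wy":0,"wz":0,"claw":0},{"x":-0.02,"y":-0.88,"z":0,"wx":0,"wy":0,"wz":0,"claw":0},{"x":-0.02,"y":-0.88,"z":0,"wx":0,"wy":0,"wz":0,"claw":0},{"x":-0.02,"y":-0.88,"z":0,"wx":0,"wy":0,"wz":0,"claw":0},{"x":-0.02,"y":-0.88,"z":0,"wx":0,"wy":0,"wz":0,"claw":0},{"x":-0.02,"y":-0.88,"z":0,"wx":0,"wy":0,"wz":0,"claw":0},{"x":-0.02,"y":-0.88,"z":0,"wx":0,"wy":0,"wz":0,"claw":0}]'

```text
t: 16.98
tcp_pos: [619.0, -7.8, 294.0]
tool_rot: [0.789, 0.614, -0.001, 0.001]
ft_force: [0.4, 0.4, -1.9]
width: 0.488
grip_force: 30.0
```

>>> jog_arm --rows '[{"x":0,"y":0,"z":0,"wx":0,"wy":0,"wz":0,"claw":0},{"x":0,"y":0,"z":0,"wx":0,"wy":0,"wz":0,"claw":0},{"x":0,"y":0,"z":0,"wx":0,"wy":0,"wz":0,"claw":0}]'

```text
t: 17.23
tcp_pos: [619.2, -5.9, 293.5]
tool_rot: [0.789, 0.614, -0.0, 0.0]
ft_force: [-0.3, 0.8, -0.5]
width: 0.491
grip_force: 30.0
```

```bash
python3 st.py 619.4 -5.6 64 0 0 -1 -.246
```

```text
t 17.23 tcp [619.205  -5.909 293.514] grasp [619.194  -6.016 146.514] toolz [-0.    -0.001 -1.   ] phi -0.2476 w 0.491 gf 30.0024239346385
q [ 0.123  0.632 -0.262  1.693  0.208  0.843 -0.476] F [-0.253  0.766 -0.515]
go d/25 [ 0.008  0.012 -3.301] w/.1 [ 0.007 -0.001  0.016] norm 82.51504100654833 0.001737411450113757
```

>>> jog_arm --rows '[{"x":0,"y":0,"z":-0.9,"wx":0,"wy":0,"wz":0,"claw":0},{"x":0,"y":0,"z":-0.9,"wx":0,"wy":0,"wz":0,"claw":0},{"x":0,"y":0,"z":-0.7,"wx":0,"wy":0,"wz":0,"claw":0},{"x":0,"y":0,"z":-0.5,"wx":0,"wy":0,"wz":0,"claw":0},{"x":0,"y":0,"z":-0.3,"wx":0,"wy":0,"wz":0,"claw":0},{"x":0,"y":0,"z":-0.08,"wx":0,"wy":0,"wz":0,"claw":0},{"x":0,"y":0,"z":0,"wx":0,"wy":0,"wz":0,"claw":0},{"x":0,"y":0,"z":0,"wx":0,"wy":0,"wz":0,"claw":0}]'

```text
t: 17.9
tcp_pos: [619.6, -5.9, 209.0]
tool_rot: [0.789, 0.615, -0.0, 0.001]
ft_force: [0.1, 0.3, -1.4]
width: 0.486
grip_force: 30.0
```

```bash
python3 st.py 619.4 -5.6 62 0 0 -1 -.246
```

```text
t 17.9 tcp [619.642  -5.927 208.956] grasp [619.736  -6.08   61.956] toolz [ 0.001 -0.001 -1.   ] phi -0.2471 w 0.486 gf 30.003558844327927
q [ 0.101  0.754 -0.231  1.718  0.248  0.697 -0.508] F [ 0.129  0.266 -1.411]
go d/25 [-0.01   0.013  0.002] w/.1 [0.01  0.006 0.011] norm 0.4091816490849412 0.0016473043024396684
```

>>> jog_arm --rows '[{"x":0,"y":0,"z":-0.04,"wx":0,"wy":0,"wz":0,"claw":0},{"x":0,"y":0,"z":0,"wx":0,"wy":0,"wz":0,"claw":0},{"x":0,"y":0,"z":0,"wx":0,"wy":0,"wz":0,"claw":0.7},{"x":0,"y":0,"z":0,"wx":0,"wy":0,"wz":0,"claw":0.7},{"x":0,"y":0,"z":0,"wx":0,"wy":0,"wz":0,"claw":0.7},{"x":0,"y":0,"z":0.6,"wx":0,"wy":0,"wz":0,"claw":0.7},{"x":0,"y":0,"z":1,"wx":0,"wy":0,"wz":0,"claw":0.9},{"x":0,"y":0,"z":1,"wx":0,"wy":0,"wz":0,"claw":0.9},{"x":0,"y":0,"z":0.7,"wx":0,"wy":0,"wz":0,"claw":0.9}]'

```text
t: 18.65
tcp_pos: [619.8, -6.7, 292.9]
tool_rot: [0.789, 0.614, 0.0, 0.001]
ft_force: [0.1, -0.0, -0.4]
width: 0.892
grip_force: 0.0
```

>>> jog_arm --rows '[{"x":-0.85,"y":0.94,"z":0,"wx":0,"wy":0,"wz":0,"claw":0.9},{"x":-0.85,"y":0.94,"z":0,"wx":0,"wy":0,"wz":0,"claw":0.9},{"x":-0.85,"y":0.94,"z":0,"wx":0,"wy":0,"wz":0,"claw":0.9},{"x":-0.85,"y":0.94,"z":0,"wx":0,"wy":0,"wz":0,"claw":0.9},{"x":-0.85,"y":0.94,"z":0,"wx":0,"wy":0,"wz":0,"claw":0.9},{"x":-0.85,"y":0.94,"z":0,"wx":0,"wy":0,"wz":0,"claw":0.9},{"x":-0.85,"y":0.94,"z":0,"wx":0,"wy":0,"wz":0,"claw":0.9},{"x":-0.85,"y":0.94,"z":0,"wx":0,"wy":0,"wz":0,"claw":0.9},{"x":-0.85,"y":0.94,"z":0,"wx":0,"wy":0,"wz":0,"claw":0.9},{"x":-0.85,"y":0.94,"z":0,"wx":0,"wy":0,"wz":0,"claw":0.9},{"x":0,"y":0,"z":0,"wx":0,"wy":0,"wz":0,"claw":0.9},{"x":0,"y":0,"z":0,"wx":0,"wy":0,"wz":0,"claw":0.9}]'

```text
t: 19.65
tcp_pos: [405.9, 229.7, 290.7]
tool_rot: [0.788, 0.616, -0.0, 0.0]
ft_force: [0.6, -0.5, 0.0]
width: 0.9
grip_force: 0.0
```

>>> jog_arm --rows '[{"x":0,"y":0,"z":0,"wx":0,"wy":0,"wz":0,"claw":0.9},{"x":0,"y":0,"z":0,"wx":0,"wy":0,"wz":0,"claw":0.9}]'

```text
t: 19.82
tcp_pos: [407.7, 227.3, 290.1]
tool_rot: [0.79, 0.613, -0.0, 0.001]
ft_force: [-0.1, -0.9, -0.3]
width: 0.901
grip_force: 0.0
```

```bash
python3 st.py 407.8 229.8 56 0 0 -1 -.246
python3 - <<'E'
from look import *
M['case']=(M['case'][0],5)
M['slim_jar']=(M['slim_jar'][0],5)
fs=look({})
vis=[]
for f in fs+[grab_frame('wrist')]:
    v=f['pixels'].copy()
    for n,p in dict(carrier=(561.2,-15.8,-.246),case=(554.3,-43.5,-.246),slim_jar=(619.4,-5.6,0),wide_jar=(407.8,229.8,0),bottle_up=(628.9,-288.9,-.252)).items():
        cs=cv2.findContours((render(f,n,p)>.5).astype(np.uint8),0,2)[0];cv2.drawContours(v,cs,-1,(255,0,0),1)
    vis.append(v)
cv2.imwrite('pics/w5.png',np.hstack([cv2.resize(vis[1][110:310,180:380],(400,400),interpolation=0),cv2.resize(vis[2],(400,400))])[:,:,::-1])
E
```

```text
t 19.82 tcp [407.68  227.27  290.112] grasp [407.704 227.008 143.112] toolz [ 0.    -0.002 -1.   ] phi -0.2502 w 0.901 gf 0.0
q [-0.341  0.429 -0.319  2.084  0.217  0.661 -1.056] F [-0.069 -0.89  -0.265]
go d/25 [ 0.005  0.101 -3.484] w/.1 [0.018 0.002 0.042] norm 87.14851067821937 0.004588335468864455
```

View pics/w5.png

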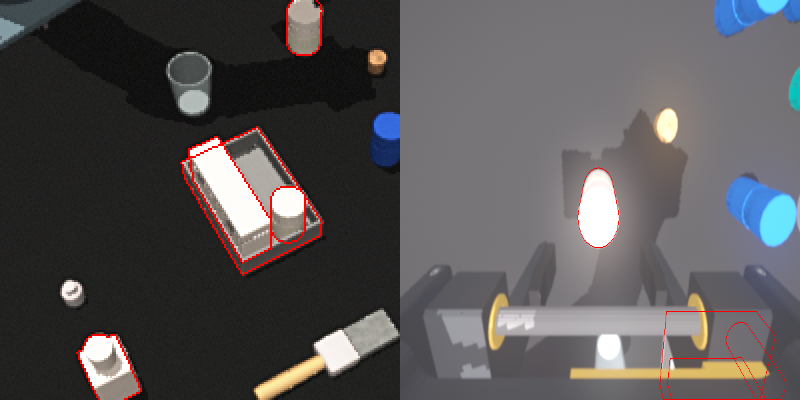

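Left half: case and slim jar stand in the carrier exactly at their planned outlines, bottle standing, nothing else shifted; right half: the wide jar under the gripper at (598,208) matches its outline. Descend and grip.

>>> jog_arm --rows '[{"x":0,"y":0.1,"z":-0.87,"wx":0,"wy":0,"wz":0.04,"claw":0.9},{"x":0,"y":0,"z":-0.87,"wx":0,"wy":0,"wz":0,"claw":0.9},{"x":0,"y":0,"z":-0.87,"wx":0,"wy":0,"wz":0,"claw":0.9},{"x":0,"y":0,"z":-0.87,"wx":0,"wy":0,"wz":0,"claw":0.8},{"x":0,"y":0,"z":0,"wx":0,"wy":0,"wz":0,"claw":0.7},{"x":0,"y":0,"z":0,"wx":0,"wy":0,"wz":0,"claw":0},{"x":0,"y":0,"z":0,"wx":0,"wy":0,"wz":0,"claw":0},{"x":0,"y":0,"z":0,"wx":0,"wy":0,"wz":0,"claw":0},{"x":0,"y":0,"z":0,"wx":0,"wy":0,"wz":0,"claw":0},{"x":0,"y":0,"z":0,"wx":0,"wy":0,"wz":0,"claw":0}]'

```text
t: 20.8
tcp_pos: [407.4, 231.0, 203.8]
tool_rot: [0.788, 0.616, 0.0, 0.001]
ft_force: [0.9, -1.1, 3.9]
width: 0.544
grip_force: 30.0
```

```bash
python3 st.py 518.1 17.7 140 0 0 -1 -.246
```

```text
t 20.8 tcp [407.439 230.959 203.849] grasp [407.658 230.911  56.849] toolz [ 0.001 -0.    -1.   ] phi -0.2445 w 0.544 gf 29.986663833260536
q [-0.411  0.594 -0.247  2.111  0.31   0.469 -1.139] F [ 0.885 -1.096  3.936]
go d/25 [ 4.426 -8.53   3.326] w/.1 [ 0.003  0.015 -0.015] norm 254.24279351666493 0.002135669166335093
```

>>> jog_arm --rows '[{"x":0,"y":0,"z":0.5,"wx":0,"wy":0,"wz":0,"claw":0},{"x":0,"y":0,"z":0.9,"wx":0,"wy":0,"wz":0,"claw":0},{"x":0,"y":0,"z":1,"wx":0,"wy":0,"wz":0,"claw":0},{"x":0,"y":0,"z":1,"wx":0,"wy":0,"wz":0,"claw":0}]'

```text
t: 21.13
tcp_pos: [406.2, 230.5, 288.7]
tool_rot: [0.788, 0.616, -0.001, 0.0]
ft_force: [0.7, -0.1, -1.5]
width: 0.543
grip_force: 30.0
```

>>> jog_arm --rows '[{"x":0.44,"y":-0.85,"z":0,"wx":0,"wy":0,"wz":0,"claw":0},{"x":0.44,"y":-0.85,"z":0,"wx":0,"wy":0,"wz":0,"claw":0},{"x":0.44,"y":-0.85,"z":0,"wx":0,"wy":0,"wz":0,"claw":0},{"x":0.44,"y":-0.85,"z":0,"wx":0,"wy":0,"wz":0,"claw":0},{"x":0.44,"y":-0.85,"z":0,"wx":0,"wy":0,"wz":0,"claw":0},{"x":0.44,"y":-0.85,"z":0,"wx":0,"wy":0,"wz":0,"claw":0},{"x":0.44,"y":-0.85,"z":0,"wx":0,"wy":0,"wz":0,"claw":0},{"x":0.44,"y":-0.85,"z":0,"wx":0,"wy":0,"wz":0,"claw":0},{"x":0.44,"y":-0.85,"z":0,"wx":0,"wy":0,"wz":0,"claw":0},{"x":0.44,"y":-0.85,"z":0,"wx":0,"wy":0,"wz":0,"claw":0},{"x":0,"y":0,"z":0,"wx":0,"wy":0,"wz":0,"claw":0},{"x":0,"y":0,"z":0,"wx":0,"wy":0,"wz":0,"claw":0}]'

```text
t: 22.13
tcp_pos: [516.8, 16.9, 287.8]
tool_rot: [0.789, 0.615, -0.001, 0.0]
ft_force: [0.3, 1.0, -1.5]
width: 0.541
grip_force: 30.0
```

>>> jog_arm --rows '[{"x":0,"y":0,"z":0,"wx":0,"wy":0,"wz":0,"claw":0},{"x":0,"y":0,"z":0,"wx":0,"wy":0,"wz":0,"claw":0}]'

```text
t: 22.3
tcp_pos: [516.1, 19.4, 287.8]
tool_rot: [0.787, 0.616, -0.001, -0.0]
ft_force: [-0.9, -0.1, -0.8]
width: 0.546
grip_force: 30.0
```

```bash
python3 st.py 518.1 17.7 62 0 0 -1 -.246
```

```text
t 22.3 tcp [516.112  19.396 287.781] grasp [515.918  19.26  140.781] toolz [-0.001 -0.001 -1.   ] phi -0.2424 w 0.546 gf 30.002219527959824
q [ 0.099  0.498 -0.282  1.964  0.207  0.708 -0.551] F [-0.86  -0.106 -0.797]
go d/25 [ 0.08  -0.068 -3.151] w/.1 [ 0.009 -0.013 -0.036] norm 78.82402498619227 0.003969006661769364
```

>>> jog_arm --rows '[{"x":0.08,"y":-0.07,"z":-0.8,"wx":0,"wy":0,"wz":-0.03,"claw":0},{"x":0,"y":0,"z":-0.8,"wx":0,"wy":0,"wz":0,"claw":0},{"x":0,"y":0,"z":-0.7,"wx":0,"wy":0,"wz":0,"claw":0},{"x":0,"y":0,"z":-0.5,"wx":0,"wy":0,"wz":0,"claw":0},{"x":0,"y":0,"z":-0.3,"wx":0,"wy":0,"wz":0,"claw":0},{"x":0,"y":0,"z":0,"wx":0,"wy":0,"wz":0,"claw":0},{"x":0,"y":0,"z":0,"wx":0,"wy":0,"wz":0,"claw":0}]'

```text
t: 22.88
tcp_pos: [518.8, 16.9, 210.5]
tool_rot: [0.789, 0.615, -0.001, 0.0]
ft_force: [0.3, -0.1, -1.4]
width: 0.542
grip_force: 30.0
```

```bash
python3 st.py 518.1 17.7 61.5 0 0 -1 -.246
```

```text
t 22.88 tcp [518.76   16.912 210.468] grasp [518.634  16.705  63.468] toolz [-0.001 -0.001 -1.   ] phi -0.2465 w 0.542 gf 29.999106377363205
q [ 0.063  0.633 -0.232  1.984  0.265  0.554 -0.599] F [ 0.344 -0.065 -1.384]
go d/25 [-0.026  0.032 -0.079] w/.1 [ 0.014 -0.009  0.005] norm 2.2202349231069616 0.0017105211826746545
```

>>> jog_arm --rows '[{"x":0,"y":0,"z":-0.09,"wx":0,"wy":0,"wz":0,"claw":0},{"x":0,"y":0,"z":0,"wx":0,"wy":0,"wz":0,"claw":0},{"x":0,"y":0,"z":0,"wx":0,"wy":0,"wz":0,"claw":0.72},{"x":0,"y":0,"z":0,"wx":0,"wy":0,"wz":0,"claw":0.72},{"x":0,"y":0,"z":0,"wx":0,"wy":0,"wz":0,"claw":0.72},{"x":0,"y":0,"z":0.7,"wx":0,"wy":0,"wz":0,"claw":0.72},{"x":0,"y":0,"z":1,"wx":0,"wy":0,"wz":0,"claw":0.7},{"x":0,"y":0,"z":1,"wx":0,"wy":0,"wz":0,"claw":0.7},{"x":0,"y":0,"z":1,"wx":0,"wy":0,"wz":0,"claw":0.7},{"x":0,"y":0,"z":0.5,"wx":0,"wy":0,"wz":0,"claw":0.7}]'

```text
t: 23.72
tcp_pos: [519.4, 16.6, 315.9]
tool_rot: [0.789, 0.615, 0.001, 0.001]
ft_force: [-0.4, -0.1, 0.4]
width: 0.698
grip_force: 0.0
```

>>> jog_arm --rows '[{"x":0.34,"y":-0.94,"z":0,"wx":0,"wy":0,"wz":0,"claw":0.7},{"x":0.34,"y":-0.94,"z":0,"wx":0,"wy":0,"wz":0,"claw":0.7},{"x":0.34,"y":-0.94,"z":0,"wx":0,"wy":0,"wz":0,"claw":0.7},{"x":0.34,"y":-0.94,"z":0,"wx":0,"wy":0,"wz":0,"claw":0.7},{"x":0.34,"y":-0.94,"z":0,"wx":0,"wy":0,"wz":0,"claw":0.7},{"x":0.34,"y":-0.94,"z":0,"wx":0,"wy":0,"wz":0,"claw":0.7},{"x":0.34,"y":-0.94,"z":0,"wx":0,"wy":0,"wz":0,"claw":0.7},{"x":0.34,"y":-0.94,"z":0,"wx":0,"wy":0,"wz":0,"claw":0.7},{"x":0.34,"y":-0.94,"z":0,"wx":0,"wy":0,"wz":0,"claw":0.7},{"x":0.34,"y":-0.94,"z":0,"wx":0,"wy":0,"wz":0,"claw":0.7},{"x":0.34,"y":-0.94,"z":0,"wx":0,"wy":0,"wz":0,"claw":0.7},{"x":0.34,"y":-0.94,"z":0,"wx":0,"wy":0,"wz":0,"claw":0.7}]'

```text
t: 24.72
tcp_pos: [620.8, -266.7, 313.1]
tool_rot: [0.789, 0.615, -0.001, 0.0]
ft_force: [0.2, -0.3, 0.2]
width: 0.701
grip_force: 0.0
```

>>> jog_arm --rows '[{"x":0.34,"y":-0.9,"z":0,"wx":0,"wy":0,"wz":0,"claw":0.7},{"x":0,"y":0,"z":0,"wx":0,"wy":0,"wz":0,"claw":0.7},{"x":0,"y":0,"z":0,"wx":0,"wy":0,"wz":0,"claw":0.7},{"x":0,"y":0,"z":0,"wx":0,"wy":0,"wz":0,"claw":0.7}]'

```text
t: 25.05
tcp_pos: [629.1, -286.9, 312.8]
tool_rot: [0.789, 0.615, -0.001, -0.0]
ft_force: [0.2, 1.7, 0.1]
width: 0.698
grip_force: 0.0
```

```bash
python3 st.py 628.9 -288.9 101 0 0 -1 -.252
python3 - <<'E'
from look import *
for n in('case','slim_jar','wide_jar'): M[n]=(M[n][0],5)
fs=look({})
vis=[]
for f in fs+[grab_frame('wrist')]:
    v=f['pixels'].copy()
    for n,p in dict(carrier=(561.2,-15.8,-.246),case=(554.3,-43.5,-.246),slim_jar=(619.4,-5.6,0),wide_jar=(518.4,17,0),bottle_up=(628.9,-288.9,-.252)).items():
        cs=cv2.findContours((render(f,n,p)>.5).astype(np.uint8),0,2)[0];cv2.drawContours(v,cs,-1,(255,0,0),1)
    vis.append(v)
cv2.imwrite('pics/w6.png',np.hstack([cv2.resize(vis[1][140:290,220:370],(400,400),interpolation=0),cv2.resize(vis[2],(400,400))])[:,:,::-1])
E
```

```text
t 25.05 tcp [ 629.056 -286.921  312.773] grasp [ 628.874 -286.96   165.773] toolz [-0.001 -0.    -1.   ] phi -0.2464 w 0.698 gf 0.0
q [ 0.51   0.716 -0.23   1.474  0.183  0.974 -0.015] F [0.15  1.652 0.077]
go d/25 [-0.006 -0.079 -2.591] w/.1 [ 0.003 -0.012 -0.056] norm 64.8035696023077 0.005745081122992843
```

View pics/w6.png

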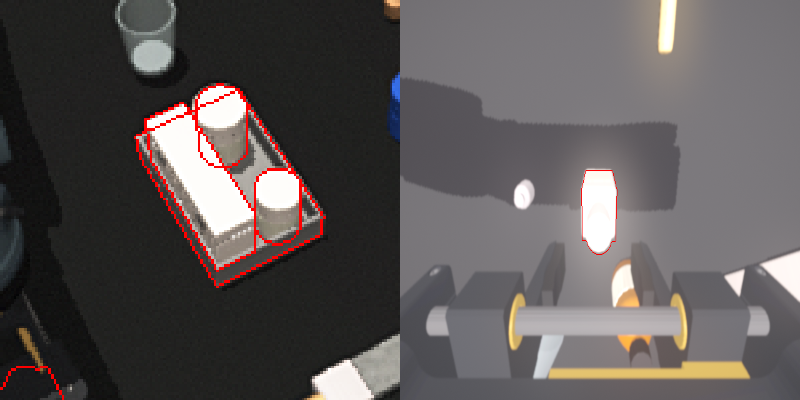

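Left half: case, both jars stand flat within the carrier with a gap between the jars; right half: the bottle at (599,210) matches its outline between the fingers. Grip its cap.

>>> jog_arm --rows '[{"x":0,"y":-0.08,"z":-0.65,"wx":0,"wy":0,"wz":0,"claw":0.7},{"x":0,"y":0,"z":-0.65,"wx":0,"wy":0,"wz":0,"claw":0.7},{"x":0,"y":0,"z":-0.65,"wx":0,"wy":0,"wz":0,"claw":0.7},{"x":0,"y":0,"z":-0.65,"wx":0,"wy":0,"wz":0,"claw":0.6},{"x":0,"y":0,"z":0,"wx":0,"wy":0,"wz":0,"claw":0.5},{"x":0,"y":0,"z":0,"wx":0,"wy":0,"wz":0,"claw":0.4},{"x":0,"y":0,"z":0,"wx":0,"wy":0,"wz":0,"claw":0},{"x":0,"y":0,"z":0,"wx":0,"wy":0,"wz":0,"claw":0},{"x":0,"y":0,"z":0,"wx":0,"wy":0,"wz":0,"claw":0},{"x":0,"y":0,"z":0,"wx":0,"wy":0,"wz":0,"claw":0},{"x":0,"y":0,"z":0,"wx":0,"wy":0,"wz":0,"claw":0}]'

```text
t: 26.12
tcp_pos: [629.7, -290.0, 249.4]
tool_rot: [0.789, 0.615, -0.0, 0.001]
ft_force: [-2.4, 1.1, 6.7]
width: 0.33
grip_force: 30.0
```

```bash
python3 st.py 570 4.7 200 0 0 -1 -.246
```

```text
t 26.12 tcp [ 629.674 -290.035  249.409] grasp [ 629.82  -290.336  102.409] toolz [ 0.001 -0.002 -1.   ] phi -0.2471 w 0.33 gf 29.978021699935198
q [ 0.505  0.795 -0.216  1.497  0.203  0.87  -0.027] F [-2.352  1.084  6.712]
go d/25 [-2.387 11.789  3.904] w/.1 [0.02  0.01  0.011] norm 316.1545077771118 0.0025296138505273473
```

>>> jog_arm --rows '[{"x":0,"y":0,"z":0.5,"wx":0,"wy":0,"wz":0,"claw":0},{"x":0,"y":0,"z":0.9,"wx":0,"wy":0,"wz":0,"claw":0},{"x":0,"y":0,"z":1,"wx":0,"wy":0,"wz":0,"claw":0},{"x":0,"y":0,"z":1,"wx":0,"wy":0,"wz":0,"claw":0},{"x":0,"y":0,"z":0.5,"wx":0,"wy":0,"wz":0,"claw":0}]'

```text
t: 26.53
tcp_pos: [629.8, -290.4, 349.4]
tool_rot: [0.789, 0.614, 0.0, 0.002]
ft_force: [1.7, 0.1, -1.6]
width: 0.331
grip_force: 30.0
```

>>> jog_arm --rows '[{"x":-0.18,"y":0.9,"z":0,"wx":0,"wy":0,"wz":0,"claw":0},{"x":-0.18,"y":0.9,"z":0,"wx":0,"wy":0,"wz":0,"claw":0},{"x":-0.18,"y":0.9,"z":0,"wx":0,"wy":0,"wz":0,"claw":0},{"x":-0.18,"y":0.9,"z":0,"wx":0,"wy":0,"wz":0,"claw":0},{"x":-0.18,"y":0.9,"z":0,"wx":0,"wy":0,"wz":0,"claw":0},{"x":-0.18,"y":0.9,"z":0,"wx":0,"wy":0,"wz":0,"claw":0},{"x":-0.18,"y":0.9,"z":0,"wx":0,"wy":0,"wz":0,"claw":0},{"x":-0.18,"y":0.9,"z":0,"wx":0,"wy":0,"wz":0,"claw":0},{"x":-0.18,"y":0.9,"z":0,"wx":0,"wy":0,"wz":0,"claw":0},{"x":-0.18,"y":0.9,"z":0,"wx":0,"wy":0,"wz":0,"claw":0},{"x":-0.18,"y":0.9,"z":0,"wx":0,"wy":0,"wz":0,"claw":0},{"x":-0.18,"y":0.9,"z":0,"wx":0,"wy":0,"wz":0,"claw":0}]'

```text
t: 27.53
tcp_pos: [574.6, -19.1, 345.4]
tool_rot: [0.789, 0.615, -0.001, 0.0]
ft_force: [0.7, 0.3, -2.3]
width: 0.331
grip_force: 30.0
```

>>> jog_arm --rows '[{"x":-0.18,"y":0.9,"z":0,"wx":0,"wy":0,"wz":0,"claw":0},{"x":0,"y":0.08,"z":0,"wx":0,"wy":0,"wz":0,"claw":0},{"x":0,"y":0,"z":0,"wx":0,"wy":0,"wz":0,"claw":0},{"x":0,"y":0,"z":0,"wx":0,"wy":0,"wz":0,"claw":0},{"x":0,"y":0,"z":0,"wx":0,"wy":0,"wz":0,"claw":0}]'

```text
t: 27.95
tcp_pos: [570.8, 2.8, 345.4]
tool_rot: [0.789, 0.614, -0.001, 0.001]
ft_force: [-1.0, 0.2, -1.8]
width: 0.328
grip_force: 30.0
```

```bash
python3 st.py 570 4.7 107 0 0 -1 -.246
python3 - <<'E'
from look import *
f=grab_frame('scene');v=f['pixels'].copy()
for n in('case','slim_jar','wide_jar'): M[n]=(M[n][0],5)
for n,p,z in [('slim_jar',(619.4,-5.6,0),None),('wide_jar',(518.4,17,0),None),('bottle_up',(570,4.7,-.252),45+98)]:
    cs=cv2.findContours((render(f,n,p,z)>.5).astype(np.uint8),0,2)[0];cv2.drawContours(v,cs,-1,(255,0,0),1)
cv2.imwrite('pics/w7.png',np.hstack([cv2.resize(v[100:280,220:400],(400,400),interpolation=0),cv2.resize(grab_frame('wrist')['pixels'],(400,400))])[:,:,::-1])
E
```

```text
t 27.95 tcp [570.825   2.84  345.37 ] grasp [570.685   2.469 198.371] toolz [-0.001 -0.003 -1.   ] phi -0.2492 w 0.328 gf 30.000527445226908
q [ 0.139  0.493 -0.295  1.79   0.182  0.886 -0.487] F [-0.995  0.164 -1.757]
go d/25 [-0.033  0.074 -3.655] w/.1 [ 0.025 -0.01   0.032] norm 91.39302963897342 0.00416508930233719
```

View pics/w7.png

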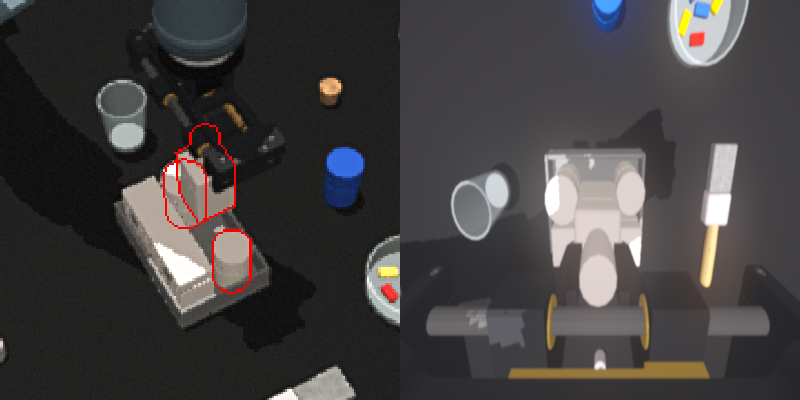

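Bottle hangs upright and in line with the carrier: its outline fits at (207,190) left, and in the wrist half it sits between the two jars at (598,215). Lowering.

>>> jog_arm --rows '[{"x":-0.02,"y":0.06,"z":-0.6,"wx":0.02,"wy":-0.01,"wz":0.03,"claw":0},{"x":0,"y":0,"z":-0.6,"wx":0,"wy":0,"wz":0,"claw":0},{"x":0,"y":0,"z":-0.5,"wx":0,"wy":0,"wz":0,"claw":0},{"x":0,"y":0,"z":-0.4,"wx":0,"wy":0,"wz":0,"claw":0},{"x":0,"y":0,"z":-0.3,"wx":0,"wy":0,"wz":0,"claw":0},{"x":0,"y":0,"z":0,"wx":0,"wy":0,"wz":0,"claw":0}]'

```text
t: 28.55
tcp_pos: [569.7, 5.6, 283.8]
tool_rot: [0.788, 0.616, -0.001, -0.001]
ft_force: [-0.6, 0.1, -2.6]
width: 0.331
grip_force: 30.0
```

```bash
python3 st.py 570 4.3 108.5 0 0 -1 -.246
```

```text
t 28.55 tcp [569.66    5.637 283.844] grasp [569.304   5.679 136.844] toolz [-0.002  0.    -1.   ] phi -0.2445 w 0.331 gf 29.997283592820168
q [ 0.12   0.578 -0.277  1.83   0.216  0.766 -0.515] F [-0.599  0.09  -2.636]
go d/25 [ 0.014 -0.053 -1.134] w/.1 [-0.003 -0.024 -0.015] norm 28.377506091179082 0.00288305928990253
```

No contact; continue down.

>>> jog_arm --rows '[{"x":0,"y":-0.03,"z":-0.4,"wx":0,"wy":0,"wz":0,"claw":0},{"x":0,"y":0,"z":-0.35,"wx":0,"wy":0,"wz":0,"claw":0},{"x":0,"y":0,"z":-0.25,"wx":0,"wy":0,"wz":0,"claw":0},{"x":0,"y":0,"z":-0.12,"wx":0,"wy":0,"wz":0,"claw":0},{"x":0,"y":0,"z":0,"wx":0,"wy":0,"wz":0,"claw":0},{"x":0,"y":0,"z":0,"wx":0,"wy":0,"wz":0,"claw":0}]'

```text
t: 29.05
tcp_pos: [570.2, 5.3, 257.4]
tool_rot: [0.788, 0.616, 0.0, -0.0]
ft_force: [0.2, -0.5, -1.4]
width: 0.33
grip_force: 30.0
```

```bash
python3 st.py 570 4.3 107 0 0 -1 -.246
```

```text
t 29.05 tcp [570.218   5.312 257.406] grasp [570.227   5.39  110.406] toolz [ 0.     0.001 -1.   ] phi -0.244 w 0.33 gf 29.9985839612782
q [ 0.111  0.618 -0.265  1.84   0.233  0.714 -0.528] F [ 0.238 -0.524 -1.359]
go d/25 [-0.009 -0.04  -0.136] w/.1 [-0.005  0.001 -0.02 ] norm 3.560246859583781 0.002086379012080396
```

>>> jog_arm --rows '[{"x":0,"y":0,"z":-0.08,"wx":0,"wy":0,"wz":0,"claw":0},{"x":0,"y":0,"z":-0.06,"wx":0,"wy":0,"wz":0,"claw":0},{"x":0,"y":0,"z":0,"wx":0,"wy":0,"wz":0,"claw":0},{"x":0,"y":0,"z":0,"wx":0,"wy":0,"wz":0,"claw":0}]'

```text
t: 29.38
tcp_pos: [570.4, 5.4, 254.4]
tool_rot: [0.788, 0.616, 0.001, 0.0]
ft_force: [0.1, 1.0, -0.1]
width: 0.329
grip_force: 30.0
```

>>> jog_arm --rows '[{"x":0,"y":0,"z":0,"wx":0,"wy":0,"wz":0,"claw":0.7},{"x":0,"y":0,"z":0,"wx":0,"wy":0,"wz":0,"claw":0.7},{"x":0,"y":0,"z":0,"wx":0,"wy":0,"wz":0,"claw":0.7},{"x":0,"y":0,"z":0,"wx":0,"wy":0,"wz":0,"claw":0.7},{"x":0,"y":0,"z":0.4,"wx":0,"wy":0,"wz":0,"claw":0.7},{"x":0,"y":0,"z":0.8,"wx":0,"wy":0,"wz":0,"claw":0.7},{"x":0,"y":0,"z":1,"wx":0,"wy":0,"wz":0,"claw":0.7},{"x":0,"y":0,"z":1,"wx":0,"wy":0,"wz":0,"claw":0.7},{"x":0,"y":0,"z":1,"wx":0,"wy":0,"wz":0,"claw":0.7},{"x":0,"y":0,"z":0.6,"wx":0,"wy":0,"wz":0,"claw":0.7}]'

```text
t: 30.22
tcp_pos: [570.7, 5.3, 377.5]
tool_rot: [0.788, 0.616, 0.002, 0.001]
ft_force: [0.5, -0.3, 0.4]
width: 0.7
grip_force: 0.0
```

>>> jog_arm --rows '[{"x":-0.3,"y":0.9,"z":0,"wx":0,"wy":0,"wz":0,"claw":0.7},{"x":-0.3,"y":0.9,"z":0,"wx":0,"wy":0,"wz":0,"claw":0.7},{"x":-0.3,"y":0.9,"z":0,"wx":0,"wy":0,"wz":0,"claw":0.7},{"x":-0.3,"y":0.9,"z":0,"wx":0,"wy":0,"wz":0,"claw":0.7},{"x":-0.3,"y":0.9,"z":0,"wx":0,"wy":0,"wz":0,"claw":0.7},{"x":-0.3,"y":0.9,"z":0,"wx":0,"wy":0,"wz":0,"claw":0.7},{"x":0,"y":0,"z":0,"wx":0,"wy":0,"wz":0,"claw":0.7},{"x":0,"y":0,"z":0,"wx":0,"wy":0,"wz":0,"claw":0.7},{"x":0,"y":0,"z":0,"wx":0,"wy":0,"wz":0,"claw":0.7}]'

```text
t: 30.97
tcp_pos: [525.4, 139.5, 374.4]
tool_rot: [0.788, 0.616, 0.0, 0.0]
ft_force: [0.9, 0.1, -0.3]
width: 0.701
grip_force: 0.0
```

```bash
python3 st.py
python3 - <<'E'
from look import *
fs=[grab_frame(n) for n in('scene','top')];vs=[]
for n in('case','slim_jar','wide_jar'): M[n]=(M[n][0],5)
for f in fs:
    v=f['pixels'].copy()
    for n,p,z in [('case',(554.3,-43.5,-.246),None),('slim_jar',(619.4,-5.6,0),None),('wide_jar',(518.4,17,0),None),('bottle_up',(570,5,-.25),50)]:
        cs=cv2.findContours((render(f,n,p,z)>.5).astype(np.uint8),0,2)[0];cv2.drawContours(v,cs,-1,(255,0,0),1)
    vs.append(v)
cv2.imwrite('pics/w8.png',np.hstack([cv2.resize(vs[0][140:270,240:370],(400,400),interpolation=0),cv2.resize(vs[1][130:270,270:410],(400,400),interpolation=0)])[:,:,::-1])
E
```

```text
t 30.97 tcp [525.417 139.533 374.409] grasp [525.531 139.511 227.409] toolz [ 0.001 -0.    -1.   ] phi -0.2446 w 0.701 gf 0.0
q [-0.067  0.417 -0.351  1.835  0.177  0.919 -0.742] F [ 0.943  0.12  -0.299]
```

View pics/w8.png

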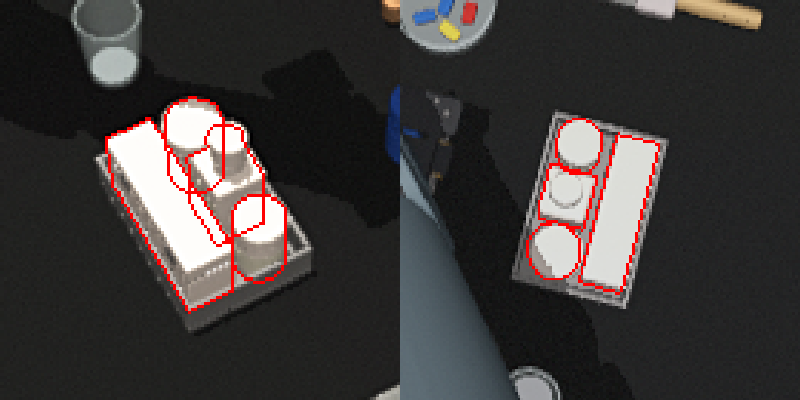

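All four objects match their upright, on-the-floor outlines in both views: the case at (170,210), the jars at (190,130) and (260,230), and the bottle between them at (230,165). The robot is clear, so I'm handing in.

```bash
python3 -c "from rig import hand_in; print(hand_in())"
```

```text
the job is handed in; nothing more can be done
None
```

I stood the square bottle up on the bench and let go of it, then packed the case, both jars and the bottle upright in the carrier. I handed the job in at about 31 s of robot time; the final camera views show all four in place, but hand-in gave no verdict.

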